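# Show the four sides of a casting to the surface reader

### The arm

A 6-joint arm with a two-finger parallel gripper is mounted at the origin on the work surface. World frame = base frame: x ahead of the robot, y to its left, z up, the work surface at z = 0. Lengths are in mm, angles in rad, forces in N, time in s.
With the tool pointing down it reaches from about 300 to 775 mm from the base axis. Payload 14.6 kg.
Tool frame: the origin (TCP) lies midway between the tips of the shut fingers; the grasp point (between the pads) lies bot.grip_point_offset behind it (bot.grip_point_offset is the distance from the TCP to the grasp point, in mm); z points along the fingers, y is the line along which they close (so a half turn about z gives the same grasp; the last joint's range is limited). The gripper opens to 85 mm and grips with 20 to 120 N. Pads are 22 mm wide; open, the fingers measure 114 mm over their backs; the gripper's body (76 mm by 85 mm) begins 54 mm behind the grasp point. The pads swing forward as they close: fully open they stand 13 mm farther back than shut.
Start: joints at [1.248, 0.3, 1.521, -0, 1.321, -0.067], TCP at [139.159, 532.094, 231.281] pointing down, gripper open.
Joint ranges: [-3.03, 3.03], [-0.79, 2.21], [0.23, 2.52], [-1.04, 4.18], [0, 3.07], [-2.55, 2.55]. Speed limits (rad/s): [2.22, 2.22, 2.57, 3.14, 3.14, 3.14].

### API

Orientations are given as a unit quaternion [w, x, y, z].
In Python, from workcell import bot, vision, close_job gives the robot as it stands.
- The arm moves only by the shell command python3 -m inch 'ROWS'. ROWS is JSON, a list of rows, each a list of 7 numbers: the shift along the tool's x, y, z normalised to -1 to 1, where 1 is 400 mm, then the turn, a rotation vector about the tool's x, y, z normalised to -1 to 1, where 1 is 0.1 rad, then the opening, from 0 (shut) to 1 (fully open). In form: [[tx, ty, tz, rx, ry, rz, fingers], ...]. A call has 1 to 8 rows; each row shifts and turns the commanded pose from where the row before left it, along the tool's axes as they then stand; what a row does not reach is not made up. A row lasts 1/12 s, in which the tool goes at most 41.7 mm and 7.16 degrees, less where a joint would pass 70% of its speed; a pose out of reach is approached as far as the arm can. A call with a number of a shift or a turn outside -1 to 1 is refused whole. A call with a gripper value outside its range is refused whole. The fingers move at their own pace and stop on an object; the grip force is fixed at half the most. Time passes only in rows, so rows that do not move let the fingers close. It gives the time, the measured TCP pose, the force, the opening and the grip force at its end, in the units of the state.
- bot.sense(): the state, without advancing time (a new reading comes with each control period).
- vision.get_image(name): name is "scene" or "top" or "wrist"; returns a dict with "image" (384x512x3 uint8, blue, green, red), "depth" (384x512 float32, mm along the optical axis (not along the pixel's ray), 0 where there is no reading), "mtx" (3x3 intrinsics, pixels), "R" (3x3) and "t" (3): a world point X has camera coordinates R X + t; the wrist camera has in their place "hand_eye" (4x4, takes a point from camera to tool coordinates, whose origin is the TCP and whose axes are the flange's). Camera axes: x right, y down, z forward; pixel columns grow to the right and rows downward; lengths in mm; the calibration is good to about 2 mm. A picture is of the moment at which its call begins: read the wrist's pose just before it.
- close_job(): hands the job in; it is judged then, once.
The state is a dict: "t": time; "qpos": joint angles; "joint_vel": joint speeds; "joint_efforts": joint torques, N m; "tcp_pos": TCP position; "eef_rot": TCP orientation; "ft_force": force on the tool from outside, world axes, zero at the start; "wrist_torque": the same for the moment, N m; "grip_width": finger opening in mm; "grasp_force": force on a finger pad.
Only numpy, scipy, OpenCV 4.12 (cv2) and the standard library are available. Lean on these libraries where they do the work, as an engineer would, in place of code of your own. Each camera call takes 0.05 s, during which the arm holds its last target. There are 200 camera calls.

### The job

Inspect the aluminium housing that carries the coloured marks: hold it close in front of the tilted reader's window, right way up, the side shown square to the glass and clear of the fingers, first with the magenta side and then with the yellow side facing the window, keeping still about half a second each. Stand it on the round pad, let go, take it by its other two sides, and show the blue side and then the green side in the same way. Finally leave it standing upright in the green tray, without shifting any of the other things or bumping the reader, the stand or the tall cylinder.

Things in the scene. Friction and masses are not known exactly. Their poses are not given: they have to be found in the camera images.
- housing: Casting to inspect: loose aluminium block 52 x 52 x 62 mm tall, about 0.32 kg, dark round boss (33 mm wide, 6 mm high) on top, upright at any yaw. Round colour mark (34 mm) on each side, and a bar of that colour along that edge of the top: magenta +x, yellow -x, blue +y, green -y. Origin: centre of underside; z up. Grip two opposing sides from above; the fingers cover those sides.
- side_magenta: The magenta side of the housing: its 2 mm cover plate, 46 x 58 mm, fixed to it, with the round magenta mark. Origin: centre of its outer face, at (26, 0, 31) mm in the housing's frame; x points out of the side
- side_yellow: The yellow side of the housing: its 2 mm cover plate, 46 x 58 mm, fixed to it, with the round yellow mark. Origin: centre of its outer face, at (-26, 0, 31) mm in the housing's frame; x points out of the side
- side_blue: The blue side of the housing: its 2 mm cover plate, 46 x 58 mm, fixed to it, with the round blue mark. Origin: centre of its outer face, at (0, 26, 31) mm in the housing's frame; x points out of the side
- side_green: The green side of the housing: its 2 mm cover plate, 46 x 58 mm, fixed to it, with the round green mark. Origin: centre of its outer face, at (0, -26, 31) mm in the housing's frame; x points out of the side
- reader: White bench reader, fixed, varied in place and yaw, ahead on the robot's right, its window facing back towards the robot (yaw 60 to 92 degrees). Origin: on the bench, straight below the window's centre. Base 150 x 120 x 45 mm, from 55 to 175 mm behind the origin (its -y), with a post 45 x 35 mm, 170 mm tall, behind the head
- reader_head: The reader's head, 100 mm wide, 90 deep, 74 tall, round glass in a black plate in front. Origin: centre of the window, 150 mm up. y: the way it looks (the reader's +y dipped 0.35 rad = 20 degrees to the bench); x level along the window; z up along its face. A side is square when parallel to the glass: the housing leans 20 degrees, top away from the reader, its z along head z
- reader_spot (a point): The point 12 mm in front of the window's centre along the head's y; the centre of the side shown belongs here. There is no support beneath: the housing is held, with no finger on the side shown
- pad: Blue round turning pad with a black top, 110 mm across, 6 mm thick, fixed. Origin: centre of its underside; top at 6 mm
- tray: Green open tray for finished parts, 120 x 120 mm outside, walls 5 mm thick, 16 mm tall, floor 5 mm thick, fixed. Origin: centre of its underside
- stand: Retort stand, fixed: grey round foot 84 mm across, upright steel rod 12 mm thick to 300 mm height, with a clamp at 250 mm height whose arm reaches 54 mm to the stand's +x. Origin: on the bench at the rod
- cylinder: Tall closed glass measuring cylinder, fixed: blue foot 72 mm across, glass 42 mm across, top at 280 mm (rim 52 mm). Origin: centre of the foot, on the bench
- plain_housing: Bystander: a smaller unmarked casting 44 x 44 x 50 mm with a dark boss 6 mm high, near the housing. Origin: centre of its underside
- amber: Bystander: small amber bottle 30 mm across, 68 mm tall, near the housing. Origin: centre of its underside
- weight: Bystander: brass calibration weight 28 mm across, 42 mm tall, near the housing. Origin: centre of its underside
- beaker: Bystander: glass beaker 66 mm across, 85 mm tall. Origin: centre of its underside
- dropper: Bystander: amber dropper with a red bulb, lying, 103 mm long, 14 mm high. Origin: on the bench under the amber tube's middle, the bulb towards its -x
- spanner: Bystander: steel spanner, 150 mm long, lying at the far edge. Origin: centre of its underside
Things that resemble listed ones, but are neither listed nor needed, are in the scene too. Leave any orange look-alike of the reader alone.

How it is judged:
By the outcome, as a careful person would: the job done as asked, in the order asked, and still so for the second after the job is handed in, with the robot touching nothing.
It also fails if it takes over 72 s, if anything falls off the work surface, if the arm or the gripper's body presses on something with over 40 N, if the wrist force passes 120 N, or if a joint passes its speed limit or range.

## Working session

There is one attempt and no reset: what is moved stays moved. The work goes in short steps, Python scripts to look and compute and a shell command to move; the robot and the scene stay as the last step left them, time stands still between calls to the robot, and variables do not carry over. Pictures are saved under pics/ and viewed, at most 10 in all, crops included, and the job is handed in when it is done.

```bash
ls; mkdir -p pics; python3 - <<'E'
from workcell import bot, vision
import cv2, numpy as np
s=bot.sense(); print(s, bot.grip_point_offset)
ims=[]
for n in ("top","scene"):
    d=vision.get_image(n); np.savez(f"pics/{n}0.npz",**d); cv2.imwrite(f"pics/{n}0.png",cv2.resize(d["image"],(800,600),interpolation=cv2.INTER_CUBIC))
    print(n,d["mtx"],d["R"],d["t"])
E
```

```text
pics
{'t': 0.0, 'qpos': array([ 1.24841466e+00,  3.00478151e-01,  1.52157239e+00,  4.35274980e-06,
        1.32068704e+00, -6.65907448e-02]), 'joint_vel': array([-0.00058263, -0.00088657,  0.00054648, -0.00095673,  0.00072678,
        0.00116981]), 'joint_efforts': array([ 4.74986900e-04, -5.43497086e+01, -3.61795449e+01, -9.27326823e-05,
        3.96587653e-03, -4.91017011e-05]), 'tcp_pos': array([139.08084946, 531.89036915, 230.72112038]), 'eef_rot': array([-1.12704081e-04,  1.27547593e-01,  9.91832286e-01, -5.61262314e-04]), 'ft_force': array([-0.3784248 ,  0.27236522,  0.36851449]), 'wrist_torque': array([-0.01546604, -0.00675441,  0.03911456]), 'grasp_force': 0.0, 'grip_width': 85.02540298915791} 18.700000000000003
top [[374.77063586   0.         254.99792722]
 [  0.         374.77063586 188.71783133]
 [  0.           0.           1.        ]] [[-0.00384641 -0.99984879  0.01695869]
 [-0.98941627  0.00134522 -0.14509868]
 [ 0.14505393 -0.01733731 -0.98927184]] [-5.60753571e-01  5.95862638e+02  1.04352272e+03]
scene [[369.55463431   0.         256.65569059]
 [  0.         369.55463431 192.31755006]
 [  0.           0.           1.        ]] [[ 0.28624779  0.95798708  0.01797084]
 [ 0.6852576  -0.19157483 -0.70265291]
 [-0.66968965  0.2134475  -0.7113058 ]] [-161.84128182 -347.33830155 1429.34082543]
```

View pics/top0.png

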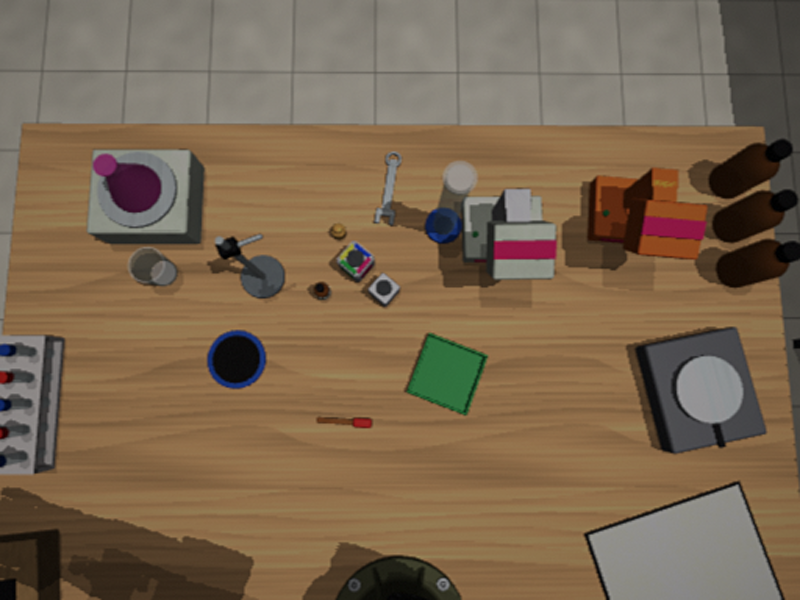

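View pics/scene0.png

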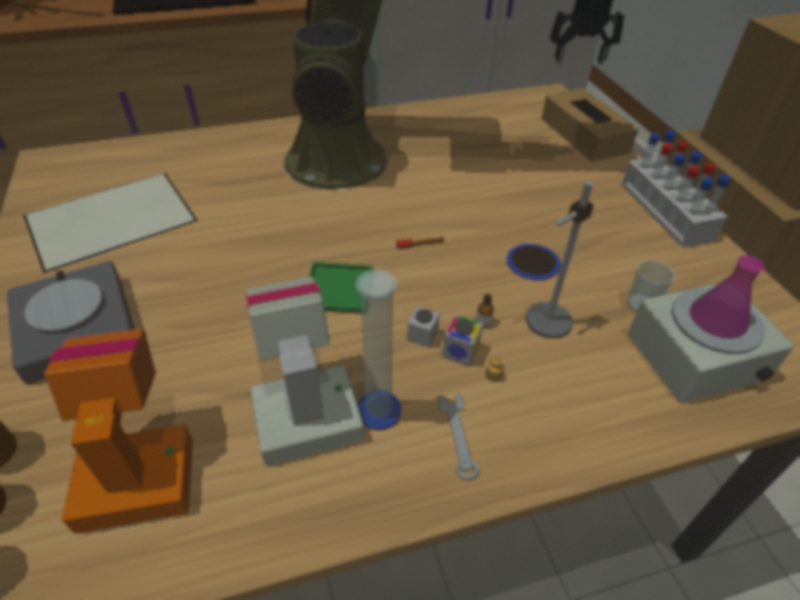

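The top view shows the marked casting at (355,260), the plain grey one at (383,289), white reader at (510,245), orange look-alike at (650,215), pad (237,358), tray (447,373), stand foot (262,277), cylinder foot (443,225). Of the two castings only (355,260) has coloured bars, so it fits. I'll confirm it in a crop and measure.

```bash
cat > h.py <<'E'
import numpy as np, cv2
from scipy.spatial.transform import Rotation as Ro
def load(n): return dict(np.load(f"pics/{n}.npz"))
def cloud(d):
    z=d["depth"]; v,u=np.mgrid[:z.shape[0],:z.shape[1]]
    K=d["mtx"]; c=np.stack([(u-K[0,2])/K[0,0]*z,(v-K[1,2])/K[1,1]*z,z],-1)
    P=(c-d["t"])@d["R"]; P[z<=0]=np.nan; return P
def onz(d,u,v,z):
    K=d["mtx"]; r=np.array([(u-K[0,2])/K[0,0],(v-K[1,2])/K[1,1],1])@d["R"]; o=-d["R"].T@d["t"]
    return o+r*(z-o[2])/r[2]
E
python3 - <<'E'
from h import *
d=load("top0"); im=d["image"]; P=cloud(d)
c=im[120:210,180:370]; cv2.imwrite("pics/c1.png",cv2.resize(c,(760,360),interpolation=cv2.INTER_CUBIC))
hsv=cv2.cvtColor(im,cv2.COLOR_BGR2HSV).astype(int)
def rep(name,m,z):
    m=cv2.morphologyEx(m.astype(np.uint8),cv2.MORPH_OPEN,np.ones((2,2)))
    cn,_=cv2.findContours(m,cv2.RETR_EXTERNAL,cv2.CHAIN_APPROX_NONE)
    for k in sorted(cn,key=cv2.contourArea)[-2:]:
        W=np.array([onz(d,*p[0],z)[:2] for p in k],np.float32)
        print(name,cv2.contourArea(k),"rect",cv2.minAreaRect(W),"circ",cv2.minEnclosingCircle(W),"imgctr",k.mean((0,1)).round())
H,S,V=hsv[...,0],hsv[...,1],hsv[...,2]
rep("green tray",(abs(H-68)<15)&(S>110),16)
rep("blue",(abs(H-115)<12)&(S>120),6)
# heights
for nm,(u0,u1,v0,v1),zl,zh in [("housing",(205,245,145,185),56,66),("plain",(230,262,170,200),44,54),("weight",(205,225,140,155),30,50),("amber",(195,212,178,194),50,75)]:
    Q=P[v0:v1,u0:u1].reshape(-1,3); Q=Q[(Q[:,2]>zl)&(Q[:,2]<zh)]
    if len(Q): print(nm,len(Q),Q.mean(0).round(1),cv2.minAreaRect(Q[:,:2].astype(np.float32)))
# head
Q=P[120:180,310:360].reshape(-1,3); q=Q[(Q[:,2]>150)&(Q[:,2]<240)]
print(len(q),q.min(0),q.max(0))
# stand
Q=P[140:195,130:190].reshape(-1,3); q=Q[(Q[:,2]>60)]; print("stand hi",len(q),q.min(0),q.max(0),q.mean(0))
E
```

```text
green tray 18.0 rect ((652.9800415039062, 90.6805648803711), (34.44005584716797, 7.5197296142578125), 50.99726104736328) circ ((652.0648193359375, 91.4217529296875), 17.2216854095459) imgctr [224. 171.]
green tray 1554.5 rect ((449.1531982421875, -95.1233139038086), (117.51787567138672, 117.16787719726562), 68.7648696899414) circ ((450.0357971191406, -95.91184997558594), 80.73678588867188) imgctr [287. 240.]
blue 365.5 rect ((735.7591552734375, -92.75942993164062), (67.54462432861328, 66.66162872314453), 45.13482666015625) circ ((736.1386108398438, -93.32024383544922), 35.66151809692383) imgctr [284. 145.]
blue 1000.0 rect ((477.9645080566406, 300.5246276855469), (105.91107177734375, 102.33812713623047), 89.85836029052734) circ ((477.2214660644531, 300.66741943359375), 53.60769271850586) imgctr [152. 231.]
housing 240 [658.5  78.7  61.8] ((651.2902221679688, 85.36366271972656), (88.55261993408203, 110.77635955810547), 0.6935944557189941)
plain 166 [609.5  28.6  50. ] ((618.0045776367188, 37.56428146362305), (70.81668090820312, 44.19316101074219), 49.42118835449219)
weight 30 [724.9 114.6  39.7] ((725.5244750976562, 114.63967895507812), (14.463475227355957, 16.00282859802246), 83.14099884033203)
amber 29 [607.7 143.6  67.5] ((607.6747436523438, 144.08401489257812), (14.712764739990234, 14.38067626953125), 87.81266784667969)
1954 [ 602.1302041  -250.87996977  150.01335553] [ 759.02422274 -149.50175333  219.391114  ]
stand hi 319 [623.25888738 209.20535546  61.02601789] [658.16324674 276.81736045 302.27985878] [638.07550214 251.53685793 234.45772696]
```

View pics/c1.png

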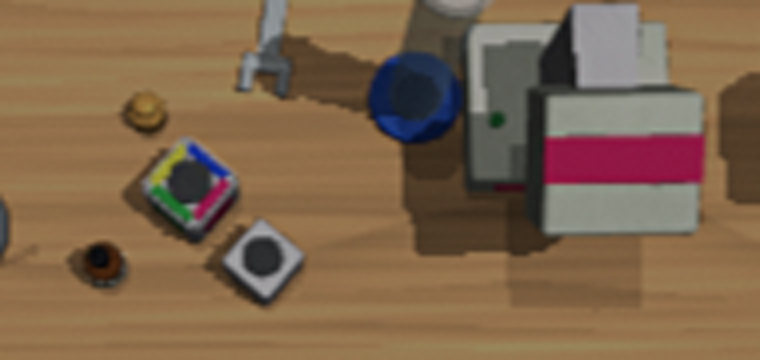

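Crop confirms: the marked casting at crop (190,183) has blue upper-right, magenta lower-right, green lower-left, yellow upper-left; the plain one at (262,258) has none. Next: precise yaw, reader fit, both from the depth clouds.

```bash
python3 - <<'E'
from h import *
from workcell import bot, vision
print([a for a in dir(bot) if a[0]!='_'])
w=vision.get_image("wrist"); print(w["mtx"],w["hand_eye"].round(3))
d=load("top0"); im=d["image"]; P=cloud(d)
hsv=cv2.cvtColor(im,cv2.COLOR_BGR2HSV).astype(int);H,S,V=[hsv[...,i] for i in range(3)]
box=np.zeros(H.shape,bool); box[152:182,212:243]=1
top=box&(abs(P[...,2]-62)<3)
C={}
for n,h in dict(magenta=165,yellow=29,blue=117,green=64).items():
    m=top&(abs(H-h)<12)&(S>110)&(V>50); C[n]=np.mean([onz(d,u,v,62)[:2] for v,u in np.argwhere(m)],0); print(n,m.sum(),C[n].round(1))
m=top.astype(np.uint8); W=np.array([onz(d,u,v,62)[:2] for v,u in np.argwhere(m)],np.float32); print("top n",len(W),W.mean(0),cv2.minAreaRect(W))
print("depth z>64 boss",P[box&(P[...,2]>65)&(P[...,2]<72)].mean(0))
a=C["magenta"]-C["yellow"]; b=C["blue"]-C["green"]; print(np.degrees([np.arctan2(a[1],a[0]),np.arctan2(b[1],b[0])]),np.linalg.norm(a),np.linalg.norm(b),(C["magenta"]+C["yellow"])/2,(C["blue"]+C["green"])/2)
# head
rng=np.random.default_rng(0)
for n in("top0","scene0"):
    P2=cloud(load(n)); q=P2.reshape(-1,3); q=q[(q[:,0]>560)&(q[:,0]<800)&(q[:,1]>-290)&(q[:,1]<-120)&(q[:,2]>100)&(q[:,2]<260)]
    for it in range(3):
        best=None
        for _ in range(500):
            a,b,c=q[rng.choice(len(q),3,False)]; nn=np.cross(b-a,c-a); L=np.linalg.norm(nn)
            if L<50: continue
            nn/=L; i=abs((q-a)@nn)<1.5
            if best is None or i.sum()>best.sum(): best=i
        I=q[best]; ce=I.mean(0); nv=np.linalg.svd(I-ce,full_matrices=False)[2][2]; nv*=np.sign(nv[2]) if abs(nv[2])>.1 else 1
        e=np.cross([0,0,1],nv); e/=np.linalg.norm(e)+1e-9; f=np.cross(nv,e)
        print(n,best.sum(),"n",nv.round(3),"tilt",np.degrees(np.arccos(abs(nv[2]))).round(1),"az",np.degrees(np.arctan2(nv[1],nv[0])).round(1),"ctr",ce.round(1),cv2.minAreaRect(np.c_[(I-ce)@e,(I-ce)@f].astype(np.float32)))
        q=q[~best]
E
```

```text
['MotionError', 'grip_point_offset', 'sense']
[[280.80102466   0.         249.41827159]
 [  0.         280.80102466 192.274654  ]
 [  0.           0.           1.        ]] [[-1.0000e-03 -9.5200e-01 -3.0700e-01  7.7766e+01]
 [ 1.0000e+00 -1.0000e-03  0.0000e+00  2.6200e-01]
 [-0.0000e+00 -3.0700e-01  9.5200e-01 -1.4274e+02]
 [ 0.0000e+00  0.0000e+00  0.0000e+00  1.0000e+00]]
magenta 26 [650.   63.3]
yellow 20 [674.9  94.6]
blue 24 [676.8  65.8]
green 26 [647.   91.2]
top n 183 [660.51886  79.70637] ((650.7015380859375, 65.59699249267578), (87.81517791748047, 51.569549560546875), 51.01040267944336)
depth z>64 boss [662.55618829  80.43289408  67.81298273]
[-128.58044409  -40.35652868] 39.98994588344953 39.19663987018861 [662.4448554   78.95340772] [661.88672518  78.49984669]
top0 690 n [-0.335 -0.017  0.942] tilt 19.6 az -177.0 ctr [ 645.7 -199.6  202.2] ((0.8683052062988281, -2.2602157592773438), (88.28878784179688, 100.69379425048828), 87.34732055664062)
top0 296 n [-0.327 -0.01   0.945] tilt 19.1 az -178.2 ctr [ 647.6 -208.   205.4] ((-6.947231292724609, -3.229084014892578), (80.57805633544922, 98.33171844482422), 88.17964172363281)
top0 305 n [-0.332 -0.016  0.943] tilt 19.4 az -177.2 ctr [ 639.8 -193.   197.6] ((6.968681335449219, 4.181652069091797), (88.76859283447266, 100.21865844726562), 87.32469940185547)
scene0 920 n [0.938 0.009 0.346] tilt 69.8 az 0.6 ctr [ 693.7 -201.2  187.7] ((-0.1083831787109375, -4.978004455566406), (98.80547332763672, 73.86601257324219), 0.18598413467407227)
scene0 447 n [-0.348  0.002  0.938] tilt 20.4 az 179.6 ctr [ 644.8 -204.   202.6] ((-1.863677978515625, -2.1411666870117188), (99.28640747070312, 89.22398376464844), 1.05936861038208)
scene0 382 n [1.    0.005 0.008] tilt 89.5 az 0.3 ctr [ 758.3 -200.8  138.7] ((0.29146385192871094, -2.3610916137695312), (72.84054565429688, 44.603179931640625), 88.9620590209961)
```

```bash
cat > plan.py <<'E'
import sys, numpy as np
from h import Ro
from workcell import bot
BETA=np.radians(180.5); G=19
def Rt(az,tilt,dirn=None):   # tool y azimuth (deg), tilt of tool z from down towards azimuth dirn (deg; default the reader)
    a=np.radians(az); R0=np.c_[[-np.sin(a),np.cos(a),0],[np.cos(a),np.sin(a),0],[0,0,-1]]
    b=BETA+np.pi if dirn is None else np.radians(dirn); ax=np.array([np.sin(b),-np.cos(b),0])
    return Ro.from_rotvec(ax*np.radians(tilt)).as_matrix()@R0
def now():
    s=bot.sense(); q=s["eef_rot"]; return s,Ro.from_quat(np.r_[q[1:],q[0]]).as_matrix(),s["tcp_pos"]
def plan(p,R1,via=None):
    s,R,x=now(); d=np.array(p)-x; rv=Ro.from_matrix(R.T@R1).as_rotvec()
    print("at",x.round(1),"t",round(s["t"],2),"q",s["qpos"].round(2),"w",round(s["grip_width"],1),"F",s["ft_force"].round(1))
    print("dist",round(np.linalg.norm(d),1),"shift now axes",(R.T@d/400).round(4),"| rot units",(rv/.1).round(3),"(alt +-2pi: ",((rv-rv/np.linalg.norm(rv)*2*np.pi)/.1).round(2) if np.linalg.norm(rv)>1e-6 else 0,")| shift new axes",(R1.T@d/400).round(4))
if __name__=="__main__":
    a=[float(v) for v in sys.argv[1:]]; plan(a[:3],Rt(a[3],a[4]))
E
python3 plan.py 400 150 300 75.3 0; python3 plan.py 400 150 300 90.5 30;  python3 - <<'E'
import numpy as np
from plan import *
R=Rt(90.5,30); print(R.round(3)); print(R.T@(np.array([520,-201,165])-[400,150,300])/400)
E
python3 -m inch --help | head -5
```

```text
at [139.1 531.9 230.9] t 0.15 q [ 1.25  0.3   1.52 -0.    1.32 -0.07] w 85.4 F [ 0.1 -0.1 -0.2]
dist 467.7 shift now axes [-0.8726 -0.7589 -0.1722] | rot units [-0.009 -0.     0.008] (alt +-2pi:  [ 47.01   2.31 -41.61] )| shift new axes [-0.8732 -0.7581 -0.1729]
at [139.1 531.9 230.9] t 0.15 q [ 1.25  0.3   1.52 -0.    1.32 -0.07] w 85.4 F [ 0.1 -0.1 -0.2]
dist 467.7 shift now axes [-0.8726 -0.7589 -0.1722] | rot units [-0.701 -5.207 -2.582] (alt +-2pi:  [ 6.82 50.68 25.13] )| shift new axes [-0.644  -0.9605  0.1722]
[[-0.866 -0.009  0.5  ]
 [-0.008  1.     0.004]
 [-0.5   -0.    -0.866]]
[-0.08441611 -0.88008455  0.43844909]invalid input: not JSON, or not a number
```

```bash
python3 -m inch '[[-0.06,-0.05,-0.012,0,0,0,1],[-0.063,-0.055,-0.013,0,0,0,1],[-0.063,-0.055,-0.013,0,0,0,1],[-0.063,-0.055,-0.012,0,0,0,1],[-0.063,-0.055,-0.012,0,0,0,1],[-0.063,-0.055,-0.012,0,0,0,1],[-0.063,-0.055,-0.012,0,0,0,1]]' && python3 -m inch '[[-0.063,-0.055,-0.012,0,0,0,1],[-0.063,-0.055,-0.012,0,0,0,1],[-0.063,-0.055,-0.012,0,0,0,1],[-0.063,-0.055,-0.012,0,0,0,1],[-0.063,-0.055,-0.012,0,0,0,1],[-0.063,-0.055,-0.013,0,0,0,1],[-0.06,-0.05,-0.013,0,0,0,1]]' && python3 -m inch '[[0,0,0,-0.1,-0.87,-0.43,1],[0,0,0,-0.12,-0.87,-0.43,1],[0,0,0,-0.12,-0.87,-0.43,1],[0,0,0,-0.12,-0.87,-0.43,1],[0,0,0,-0.12,-0.87,-0.43,1],[0,0,0,-0.12,-0.87,-0.43,1]]' && python3 plan.py 520 -201 165 90.5 30
```

```text
t: 0.73
tcp_pos: [270.7, 339.2, 265.8]
eef_rot: [-0.0, 0.127, 0.992, -0.0]
ft_force: [0.9, 0.1, -0.8]
grip_width: 85.3
grasp_force: 0.0
t: 1.32
tcp_pos: [401.8, 147.6, 300.3]
eef_rot: [0.0, 0.128, 0.992, -0.0]
ft_force: [-0.7, 1.4, -0.9]
grip_width: 85.3
grasp_force: 0.0
t: 1.82
tcp_pos: [401.1, 149.4, 300.3]
eef_rot: [0.262, -0.005, 0.965, 0.002]
ft_force: [-0.7, 0.0, -0.3]
grip_width: 85.5
grasp_force: 0.0
at [401.1 149.4 300.3] t 1.82 q [ 0.37 -0.29  2.03 -0.23  0.91 -1.11] w 85.5 F [-0.7  0.  -0.3]
dist 394.0 shift now axes [-0.0772 -0.8795  0.4368] | rot units [0.016 0.058 0.022] (alt +-2pi:  [-15.32 -56.91 -21.61] )| shift new axes [-0.0816 -0.8787  0.4377]
```

Tracking is good. On to the viewing pose.

```bash
python3 -m inch '[[-0.006,-0.063,0.031,0,0,0,1],[-0.006,-0.063,0.031,0,0,0,1],[-0.006,-0.063,0.031,0,0,0,1],[-0.006,-0.063,0.031,0,0,0,1],[-0.006,-0.063,0.031,0,0,0,1],[-0.006,-0.063,0.031,0,0,0,1],[-0.006,-0.063,0.031,0,0,0,1]]' && python3 -m inch '[[-0.006,-0.063,0.031,0,0,0,1],[-0.006,-0.063,0.031,0,0,0,1],[-0.006,-0.063,0.031,0,0,0,1],[-0.006,-0.063,0.031,0,0,0,1],[-0.006,-0.063,0.031,0,0,0,1],[-0.006,-0.063,0.031,0,0,0,1],[-0.006,-0.063,0.031,0,0,0,1],[0,0,0,0,0,0,1]]' && python3 - <<'E'
from plan import *
from h import *
from workcell import vision
s,R,x=now(); print(x,s["qpos"].round(2))
w=vision.get_image("wrist"); T=np.eye(4); T[:3,:3]=R; T[:3,3]=x
M=np.linalg.inv(T@w["hand_eye"]); w["R"]=M[:3,:3]; w["t"]=M[:3,3]; del w["hand_eye"]; np.savez("pics/w1.npz",**w)
cv2.imwrite("pics/w1.png",w["image"])
P=cloud(w); 
q=P.reshape(-1,3); q=q[(abs(q[:,0]-615)<40)&(abs(q[:,1]+200)<60)&(abs(q[:,2]-150)<50)]; print(len(q))
rng=np.random.default_rng(0); 
for it in range(3):
    best=None
    for _ in range(400):
        a,b,c=q[rng.choice(len(q),3,False)]; nn=np.cross(b-a,c-a); L=np.linalg.norm(nn)
        if L<50: continue
        nn/=L; i=abs((q-a)@nn)<1
        if best is None or i.sum()>best.sum(): best=i
    I=q[best]; ce=I.mean(0); n=np.linalg.svd(I-ce,full_matrices=False)[2][2]; n*=-np.sign(n[0])
    print(best.sum(),n.round(3),"dip",np.degrees(np.arcsin(-n[2])).round(2),"az",np.degrees(np.arctan2(n[1],n[0])).round(2),ce.round(1),I.min(0).round(1),I.max(0).round(1)); q=q[~best]
E
```

```text
t: 2.4
tcp_pos: [461.0, -27.9, 232.9]
eef_rot: [0.26, -0.004, 0.966, 0.001]
ft_force: [-0.4, 1.0, -0.7]
grip_width: 85.3
grasp_force: 0.0
t: 3.07
tcp_pos: [520.7, -205.5, 164.4]
eef_rot: [0.259, -0.003, 0.966, 0.001]
ft_force: [0.0, 0.1, -0.6]
grip_width: 85.3
grasp_force: 0.0
[ 520.68078115 -205.48970306  164.44293962] [-0.56  0.19  1.91  0.47  0.64 -2.46]
8897
5608 [-0.944 -0.014 -0.33 ] dip 19.26 az -179.13 [ 609.7 -203.5  157.7] [ 599.2 -251.   119. ] [ 624.5 -153.7  186.2]
1486 [-0.925 -0.01  -0.38 ] dip 22.33 az -179.38 [ 610.9 -200.8  152.7] [ 599.6 -250.8  117.9] [ 626.5 -153.5  182.3]
820 [-0.346 -0.003  0.938] dip -69.78 az -179.48 [ 605.5 -196.9  187.3] [ 600.4 -250.8  185.1] [ 620.4 -153.2  191.9]
```

View pics/w1.png

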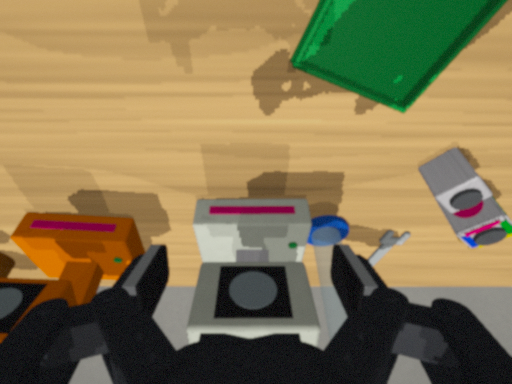

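The wrist picture (upside down) shows the white reader's black plate with the round glass at (254,290), the orange look-alike at the left (60,250), and the tray at the top. Now the window's centre on the fitted plane.

```bash
python3 - <<'E'
from h import *
w=load("w1"); im=w["image"]; P=cloud(w); g=cv2.cvtColor(im,cv2.COLOR_BGR2GRAY)
sub=g[255:330,200:310]; print(sub[35,::6], sub[::6,54])
b=np.radians(180.7); n=np.array([np.cos(b)*np.cos(.35),np.sin(b)*np.cos(.35),-np.sin(.35)])
hx=np.array([np.cos(b-np.pi/2),np.sin(b-np.pi/2),0]); hz=np.cross(hx,n)
q=P.reshape(-1,3); q=q[(abs(q[:,0]-610)<20)&(abs(q[:,1]+202)<46)&(abs(q[:,2]-150)<30)]
off=q@n; print("plane off median",np.median(off),np.percentile(off,[10,25,75,90])); o0=np.median(off)
def hit(u,v):
    K=w["mtx"]; r=np.array([(u-K[0,2])/K[0,0],(v-K[1,2])/K[1,1],1])@w["R"]; o=-w["R"].T@w["t"]; return o+r*(o0-o@n)/(r@n)
_,m=cv2.threshold(g,0,255,cv2.THRESH_BINARY)
glass=((g>60)&(g<130)).astype(np.uint8); glass[:262]=0; glass[:,:222]=0; glass[:,288:]=0; glass[316:]=0
k,lab,st,ce=cv2.connectedComponentsWithStats(glass); i=lab[290,254]; print("glass comp",i,st[i],ce[i])
W=np.array([hit(u,v) for v,u in np.argwhere(lab==i)]); c=W.mean(0); print("window centre",c.round(1),"extent",np.ptp(W@hx),np.ptp(W@hz))
dark=(g<45).astype(np.uint8); dark[:250]=0;dark[320:]=0;dark[:,:205]=0;dark[:,:]=dark; dark[:,305:]=0
W2=np.array([hit(u,v) for v,u in np.argwhere(dark>0)]); print("plate",np.ptp(W2@hx),np.ptp(W2@hz),((W2@hx).max()+(W2@hx).min())/2-c@hx,((W2@hz).max()+(W2@hz).min())/2-c@hz)
pl=W.mean(0); 
for nm,mk in(("glass",lab==i),("plate",dark>0)): print(nm,np.nanmedian(P[mk]@n))
E
```

```text
[104 104 103  35  17  65  77  76  72  75  69  75  75  15  21 101 106 102
 100] [119 110  23  71  74  74  76  74  72  44  12 105 156]
plane off median -624.1280345250207 [-625.14510447 -624.71784723 -623.57528555 -623.15301692]
glass comp 2 [ 230  272   47   37 1353] [252.63784183 289.94235033]
window centre [ 611.7 -202.3  151.3] extent 38.990925354262345 39.21691835489515
plate 58.720840719747116 53.91100933187257 -0.013425608141517387 -0.25009136626546535
glass -623.3729369370419
plate -623.8850760489081
```

```bash
sed -i 's/180.5/180.7/' plan.py; python3 - <<'E'
from plan import *
plan([540,40,250],Rt(-39.3,0)); R=Rt(-39.3,0); print(R.T@(np.array([662,79,150.])-[540,40,250])/400)
E
```

```text
at [ 520.2 -203.9  165. ] t 3.12 q [-0.56  0.19  1.91  0.46  0.64 -2.45] w 85.4 F [-0.5  1.6 -0.2]
dist 259.0 shift now axes [-0.1519  0.6097 -0.1564] | rot units [ 5.899  2.746 22.005] (alt +-2pi:  [-10.25  -4.77 -38.25] )| shift new axes [ 0.5031 -0.3479 -0.2124]
[0.26863059 0.17426663 0.25      ]
```

```bash
python3 -m inch '[[-0.019,0.076,-0.0195,0,0,0,1],[-0.019,0.076,-0.0195,0,0,0,1],[-0.019,0.076,-0.0195,0,0,0,1],[-0.019,0.076,-0.0195,0,0,0,1],[-0.019,0.076,-0.0195,0,0,0,1],[-0.019,0.076,-0.0195,0,0,0,1],[-0.019,0.076,-0.0195,0,0,0,1],[-0.019,0.076,-0.0195,0,0,0,1]]' >/dev/null && for i in 1; do python3 -m inch '[[0,0,0,0.246,0.114,0.917,0.9],[0,0,0,0.246,0.114,0.917,0.8],[0,0,0,0.246,0.114,0.917,0.78],[0,0,0,0.246,0.114,0.917,0.78],[0,0,0,0.246,0.114,0.917,0.78],[0,0,0,0.246,0.114,0.917,0.78],[0,0,0,0.246,0.114,0.917,0.78],[0,0,0,0.246,0.114,0.917,0.78]]' >/dev/null; done && python3 -m inch '[[0,0,0,0.246,0.114,0.917,0.78],[0,0,0,0.246,0.114,0.917,0.78],[0,0,0,0.246,0.114,0.917,0.78],[0,0,0,0.246,0.114,0.917,0.78],[0,0,0,0.246,0.114,0.917,0.78],[0,0,0,0.246,0.114,0.917,0.78],[0,0,0,0.246,0.114,0.917,0.78],[0,0,0,0.246,0.114,0.917,0.78]]' >/dev/null && python3 -m inch '[[0,0,0,0.246,0.114,0.917,0.78],[0,0,0,0.246,0.114,0.917,0.78],[0,0,0,0.246,0.114,0.917,0.78],[0,0,0,0.246,0.114,0.917,0.78],[0,0,0,0.246,0.114,0.917,0.78],[0,0,0,0.246,0.114,0.917,0.78],[0,0,0,0.246,0.114,0.917,0.78],[0,0,0,0.246,0.114,0.917,0.78]]' && python3 plan.py 662 79 150 -39.3 0
```

```text
t: 5.78
tcp_pos: [539.2, 41.6, 251.4]
eef_rot: [0.001, 0.904, 0.427, 0.0]
ft_force: [0.2, 0.4, 0.5]
grip_width: 66.5
grasp_force: 0.0
at [539.2  41.6 251.4] t 5.78 q [ 0.01  0.26  1.52 -0.    1.36  0.7 ] w 66.5 F [0.2 0.4 0.5]
dist 163.6 shift now axes [0.2673 0.1772 0.254 ] | rot units [ 0.021 -0.    -0.023] (alt +-2pi:  [-41.86   0.08  46.81] )| shift new axes [0.2669 0.1784 0.2536]
```

```bash
cat >> plan.py <<'E'
E
cat > look.py <<'E'
from plan import *
from h import *
from workcell import vision
def wrist(name):
    s,R,x=now(); w=vision.get_image("wrist"); T=np.eye(4); T[:3,:3]=R; T[:3,3]=x
    M=np.linalg.inv(T@w["hand_eye"]); w["R"]=M[:3,:3]; w["t"]=M[:3,3]; del w["hand_eye"]; np.savez(f"pics/{name}.npz",**w)
    cv2.imwrite(f"pics/{name}.png",w["image"]); return w,R,x
def bars(w,c,z=62,half=24):
    im=w["image"]; P=cloud(w); hsv=cv2.cvtColor(im,cv2.COLOR_BGR2HSV).astype(int);H,S,V=[hsv[...,i] for i in range(3)]
    ok=(np.hypot(P[...,0]-c[0],P[...,1]-c[1])<38)&(abs(P[...,2]-z)<4); print("top z",np.nanmedian(P[...,2][ok]))
    W=cloud({**w,"depth":np.ones(H.shape)}); o=-w["R"].T@w["t"]
    X=o+(W-o)*((z-o[2])/(W[...,2]-o[2]))[...,None]; C={}
    for n,h in dict(magenta=165,yellow=29,blue=117,green=64).items():
        m=ok&(abs(H-h)<14)&(S>110)&(V>40); C[n]=X[m][:,:2].mean(0) if m.any() else np.full(2,np.nan); print(n,m.sum(),C[n].round(1))
    a=C["magenta"]-C["yellow"]; b=C["blue"]-C["green"]
    print("yaw",np.degrees(np.arctan2(a[1],a[0])).round(2),(np.degrees(np.arctan2(b[1],b[0]))-90).round(2),"len",np.hypot(*a).round(1),np.hypot(*b).round(1),"ctr",((C["magenta"]+C["yellow"])/2).round(1),((C["blue"]+C["green"])/2).round(1))
    return C
E
python3 -m inch '[[0.044,0.029,0.042,0,0,0,0.78],[0.044,0.03,0.042,0,0,0,0.78],[0.045,0.03,0.042,0,0,0,0.78],[0.045,0.03,0.042,0,0,0,0.78],[0.044,0.029,0.042,0,0,0,0.78],[0.044,0.029,0.042,0,0,0,0.78],[0,0,0,0,0,0,0.78],[0,0,0,0,0,0,0.78]]' && python3 - <<'E'
from look import *
w,R,x=wrist("w2"); print(x); bars(w,[662,79])
P=cloud(w)
for nm,c,z0,z1 in(("plain",(612,30),45,60),("amber",(608,144),20,75),("weight",(725,115),15,50)):
    q=P.reshape(-1,3); q=q[(np.hypot(q[:,0]-c[0],q[:,1]-c[1])<33)&(q[:,2]>z0)&(q[:,2]<z1)]
    if len(q): print(nm,len(q),q.min(0).round(),q.max(0).round(), q.mean(0).round())
E
```

```text
t: 6.45
tcp_pos: [661.4, 79.2, 149.2]
eef_rot: [0.001, 0.903, 0.429, -0.001]
ft_force: [-0.8, -0.5, 0.6]
grip_width: 67.1
grasp_force: 0.0
[661.4331515   79.23573667 149.18230889]
top z 62.60903693569293
magenta 259 [647.7  63.1]
yellow 399 [672.7  93.6]
blue 286 [675.6  65.7]
green 286 [645.8  91.5]
yaw -129.31 -130.94 len 39.4 39.5 ctr [660.2  78.4] [660.7  78.6]
plain 1757 [580.  -3.  45.] [637.  55.  58.] [610.  29.  52.]
amber 1115 [598. 128.  20.] [622. 158.  70.] [613. 143.  49.]
weight 733 [710. 100.  15.] [738. 127.  44.] [724. 115.  33.]
```

View pics/w2.png

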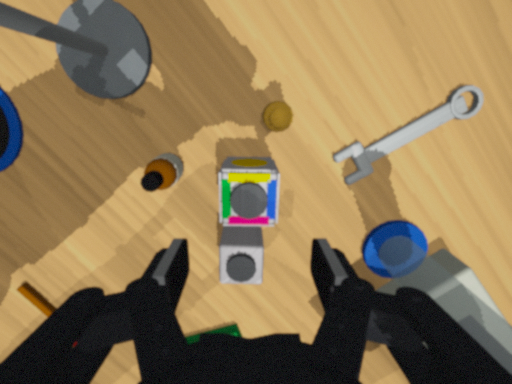

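The image shows the housing at (249,197) aligned with the jaws, plain casting below it at (240,262), amber bottle (158,174) clear of the left finger, weight at (277,116). Descend and grip.

```bash
python3 -m inch '[[-0.001,0.001,0.06,0,0,0.07,0.78],[-0.001,0,0.06,0,0,0.07,0.78],[0,0,0.06,0,0,0,0.78],[0,0,0.06,0,0,0,0.78],[0,0,0.05,0,0,0,0.78],[0,0,0.03,0,0,0,0.78],[0,0,0.018,0,0,0,0.78],[0,0,0,0,0,0,0.78]]' && python3 -m inch '[[0,0,0,0,0,0,0.5],[0,0,0,0,0,0,0.4],[0,0,0,0,0,0,0.4],[0,0,0,0,0,0,0.3],[0,0,0,0,0,0,0.3],[0,0,0,0,0,0,0.3]]'; python3 plan.py 661 78.6 14 -40 0
```

```text
t: 7.17
tcp_pos: [661.6, 77.3, 15.2]
eef_rot: [0.001, 0.906, 0.423, 0.0]
ft_force: [-1.2, -0.7, -0.3]
grip_width: 66.1
grasp_force: 0.0
t: 7.67
tcp_pos: [662.8, 77.5, 17.2]
eef_rot: [0.002, 0.906, 0.423, 0.002]
ft_force: [-2.5, 0.8, 7.5]
grip_width: 51.5
grasp_force: 64.1
at [662.8  77.5  17.2] t 7.67 q [ 0.06  0.78  1.32 -0.    1.04  0.76] w 51.5 F [-2.5  0.8  7.5]
dist 3.8 shift now axes [-0.0007 -0.0052  0.0079] | rot units [ 0.045 -0.015 -0.   ] (alt +-2pi:  [-59.65  19.59   0.23] )| shift new axes [-0.0007 -0.0052  0.0079]
```

```bash
python3 -m inch '[[0,0,-0.03,0,0,0,0.3],[0,0,-0.06,0,0,0,0.3],[0,0,-0.08,0,0,0,0.3],[0,0,-0.08,0,0,0,0.3],[0,0,-0.08,0,0,0,0.3],[0,0,-0.05,0,0,0,0.3],[0,0,0,0,0,0,0.3],[0,0,0,0,0,0,0.3]]' && python3 - <<'E'
from look import *
w,R,x=wrist("w3"); print(x); P=cloud(w); q=P.reshape(-1,3); q=q[np.hypot(q[:,0]-x[0],q[:,1]-x[1])<26]; 
z=x[2]+62-16.5; print("predicted top",z); C=bars(w,x[:2],z)
h,e=np.histogram(q[:,2][np.isfinite(q[:,2])],bins=np.arange(z-20,z+25,1.5)); print(h,e[h.argmax()])
plan([480,0,200],Rt(90.7,20.05))
E
```

```text
t: 8.33
tcp_pos: [661.8, 77.6, 168.2]
eef_rot: [0.002, 0.906, 0.423, 0.001]
ft_force: [-0.1, -0.3, -4.9]
grip_width: 51.2
grasp_force: 63.8
[661.80402633  77.60815115 168.16164792]
predicted top 213.66164791693853
top z 213.5793348138803
magenta 0 [nan nan]
yellow 1718 [674.6  91.9]
blue 1204 [677.8  65.3]
green 1213 [647.9  91. ]
yaw nan -130.6 len nan 39.5 ctr [nan nan] [662.9  78.2]
[  12   14   21   39   35   34   43   39   42   43   68  489  721 3499
  410  190 2214 1749    2    0    0    1    1    0    0    0    0    1
    0] 213.16164791693853
at [661.2  77.6 166.3] t 8.38 q [ 0.06  0.61  1.23 -0.    1.3   0.76] w 51.2 F [ 0.1 -0.9 -4.6]
dist 199.9 shift now axes [-0.4398 -0.2221 -0.0841] | rot units [ -3.987  -1.799 -22.527] (alt +-2pi:  [ 6.93  3.13 39.15] )| shift new axes [ 0.3988 -0.1884 -0.2352]
```

```bash
python3 -m inch '[[-0.055,-0.028,-0.01,0,0,0,0.3],[-0.055,-0.028,-0.01,0,0,0,0.3],[-0.055,-0.028,-0.011,0,0,0,0.3],[-0.055,-0.028,-0.011,0,0,0,0.3],[-0.055,-0.028,-0.011,0,0,0,0.3],[-0.055,-0.028,-0.011,0,0,0,0.3],[-0.055,-0.027,-0.01,0,0,0,0.3],[-0.055,-0.027,-0.01,0,0,0,0.3]]' >/dev/null && python3 -m inch '[[0,0,0,-0.166,-0.075,-0.939,0.3],[0,0,0,-0.166,-0.075,-0.939,0.3],[0,0,0,-0.166,-0.075,-0.939,0.3],[0,0,0,-0.166,-0.075,-0.939,0.3],[0,0,0,-0.166,-0.075,-0.939,0.3],[0,0,0,-0.166,-0.075,-0.939,0.3],[0,0,0,-0.166,-0.075,-0.939,0.3],[0,0,0,-0.166,-0.075,-0.939,0.3]]' >/dev/null && python3 -m inch '[[0,0,0,-0.166,-0.075,-0.939,0.3],[0,0,0,-0.166,-0.075,-0.939,0.3],[0,0,0,-0.166,-0.075,-0.939,0.3],[0,0,0,-0.166,-0.075,-0.939,0.3],[0,0,0,-0.166,-0.075,-0.939,0.3],[0,0,0,-0.166,-0.075,-0.939,0.3],[0,0,0,-0.166,-0.075,-0.939,0.3],[0,0,0,-0.166,-0.075,-0.939,0.3]]' >/dev/null && python3 -m inch '[[0,0,0,-0.166,-0.075,-0.939,0.3],[0,0,0,-0.166,-0.075,-0.939,0.3],[0,0,0,-0.166,-0.075,-0.939,0.3],[0,0,0,-0.166,-0.075,-0.939,0.3],[0,0,0,-0.166,-0.075,-0.939,0.3],[0,0,0,-0.166,-0.075,-0.939,0.3],[0,0,0,-0.166,-0.075,-0.939,0.3],[0,0,0,-0.166,-0.075,-0.939,0.3]]' && cat >> plan.py <<'E'
def show(az,ht,dx=0,back=0):   # ht: TCP above housing base; dx: housing centre offset along tool x; back: standoff along head y
    n=np.array([np.cos(BETA)*np.cos(.35),np.sin(BETA)*np.cos(.35),-np.sin(.35)]); hx=np.array([np.cos(BETA-np.pi/2),np.sin(BETA-np.pi/2),0]); hz=np.cross(hx,n)
    R=Rt(az,20.05); return np.array([612,-201.8,150])+(38+back)*n+hz*(ht-31)-R[:,0]*dx,R
E
python3 - <<'E'
from plan import *
p,R=show(90.7,16.8,.6,60); print(p); plan(p,R)
p,R=show(90.7,16.8,.6,0); print(p); plan(p,R)
E
```

```text
t: 11.05
tcp_pos: [479.5, 0.1, 198.7]
eef_rot: [0.173, -0.009, 0.985, 0.001]
ft_force: [-0.5, -0.3, -3.7]
grip_width: 51.7
grasp_force: 64.2
[ 525.38072419 -202.85830675  103.26262638]
at [4.795e+02 1.000e-01 1.987e+02] t 11.05 q [-0.1   0.    1.98  0.05  0.81 -1.71] w 51.7 F [-0.5 -0.3 -3.7]
dist 228.9 shift now axes [-0.018  -0.509   0.2606] | rot units [ 0.012 -0.021  0.054] (alt +-2pi:  [-12.25  22.36 -57.36] )| shift new axes [-0.0202 -0.5086  0.2613]
[ 581.73888062 -202.16972771  123.83649482]
at [4.795e+02 1.000e-01 1.987e+02] t 11.05 q [-0.1   0.    1.98  0.05  0.81 -1.71] w 51.7 F [-0.5 -0.3 -3.7]
dist 238.6 shift now axes [-0.168  -0.5099  0.2603] | rot units [ 0.012 -0.021  0.054] (alt +-2pi:  [-12.25  22.36 -57.36] )| shift new axes [-0.1702 -0.5086  0.2613]
```

```bash
python3 -m inch '[[-0.002,-0.06,0.032,0,0,0,0.3],[-0.002,-0.068,0.035,0,0,0.02,0.3],[-0.002,-0.068,0.035,0,0,0.02,0.3],[-0.002,-0.068,0.035,0,0,0.01,0.3],[-0.003,-0.068,0.035,0,0,0,0.3],[-0.003,-0.068,0.035,0,0,0,0.3],[-0.003,-0.06,0.03,0,0,0,0.3],[-0.003,-0.049,0.024,0,0,0,0.3]]' >/dev/null && python3 -m inch '[[-0.03,0,0,0,0,0,0.3],[-0.03,0,0,0,0,0,0.3],[-0.03,0,0,0,0,0,0.3],[0,0,0,0,0,0,0.3],[0,0,0,0,0,0,0.3]]' && python3 - <<'E'
from look import *
p,R=show(90.7,16.8,.6,0); print(p); plan(p,R)
w,R,x=wrist("w4"); 
# housing centre in the tool frame from bars on the plane z_tool=-(62-16.8)
im=w["image"]; hsv=cv2.cvtColor(im,cv2.COLOR_BGR2HSV).astype(int);H,S,V=[hsv[...,i] for i in range(3)]
P=(cloud(w)-x)@R
ok=(np.hypot(P[...,0],P[...,1])<38)&(abs(P[...,2]+45.2)<5); print("ht top",np.nanmedian(P[...,2][ok&(abs(P[...,2]+45.2)<3)]))
for n,h in dict(magenta=165,yellow=29,blue=117,green=64).items():
    m=ok&(abs(H-h)<14)&(S>110)&(V>40); print(n,m.sum(),P[m].mean(0).round(2) if m.any() else 0)
E
```

```text
t: 12.13
tcp_pos: [558.9, -202.3, 115.8]
eef_rot: [0.173, -0.004, 0.985, 0.002]
ft_force: [-0.3, -0.7, -4.0]
grip_width: 51.4
grasp_force: 64.3
[ 581.73888062 -202.16972771  123.83649482]
at [ 558.9 -202.3  115.8] t 12.13 q [-0.48  0.38  1.75  0.25  0.72 -2.22] w 51.4 F [-0.3 -0.7 -4. ]
dist 24.2 shift now axes [-0.0605 -0.0001  0.0006] | rot units [ 0.015 -0.016 -0.042] (alt +-2pi:  [-19.59  21.3   55.72] )| shift new axes [-0.0605 -0.0003  0.0007]
ht top -45.30711725891835
magenta 0 0
yellow 1714 [ 18.05   0.11 -45.56]
blue 1219 [  0.05  19.75 -45.59]
green 1190 [  0.22 -19.53 -45.71]
```

```bash
python3 -m inch '[[-0.02,0,0,0,0,0,0.3],[-0.02,0,0,0,0,0,0.3],[-0.012,0,0,0,0,-0.04,0.3],[-0.008,0,0,0,0,0,0.3],[0,0,0,0,0,0,0.3],[0,0,0,0,0,0,0.3],[0,0,0,0,0,0,0.3]]' && python3 -c "
from plan import *
p,R=show(90.7,16.8,.2,0); print(p); plan(p,R)
from workcell import vision
import cv2
d=vision.get_image('scene'); cv2.imwrite('pics/s1.png',cv2.resize(d['image'][150:310,130:290],(640,640),interpolation=cv2.INTER_CUBIC)[:600])
from look import wrist,cloud
w,R,x=wrist('w5'); cv2.imwrite('pics/w5.png',w['image'])
"
```

```text
t: 12.77
tcp_pos: [582.1, -202.6, 125.6]
eef_rot: [0.174, -0.006, 0.985, 0.001]
ft_force: [-0.7, 0.5, -4.2]
grip_width: 51.3
grasp_force: 64.4
[ 581.36315115 -202.17431834  123.6993588 ]
at [ 582.1 -202.6  125.6] t 12.77 q [-0.46  0.41  1.68  0.23  0.75 -2.18] w 51.3 F [-0.7  0.5 -4.2]
dist 2.1 shift now axes [0.0033 0.001  0.0039] | rot units [ 0.003  0.007 -0.002] (alt +-2pi:  [-26.02 -55.37  14.29] )| shift new axes [0.0033 0.001  0.0039]
```

View pics/w5.png

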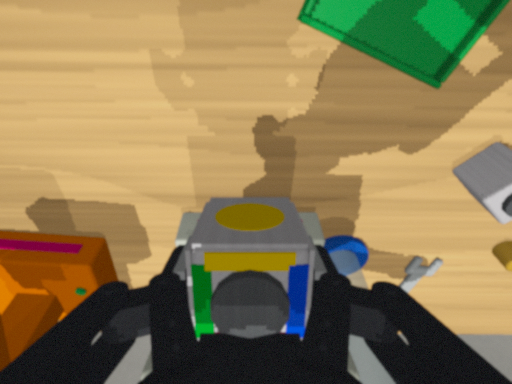

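The picture shows the housing held with the yellow side (250,217) toward the robot, so magenta faces the window; fingers only on green and blue. Small trim, then hold.

```bash
python3 -m inch '[[0.002,0.001,0.003,0,0,0,0.3],[0,0,0,0,0,0,0.3],[0,0,0,0,0,0,0.3],[0,0,0,0,0,0,0.3],[0,0,0,0,0,0,0.3],[0,0,0,0,0,0,0.3],[0,0,0,0,0,0,0.3],[0,0,0,0,0,0,0.3]]' && python3 -m inch '[[0,0,0,0,0,0,0.3],[0,0,0,0,0,0,0.3],[0,0,0,0,0,0,0.3]]'; python3 -c "
from plan import *
p,R=show(90.7,16.8,.2,0); plan(p,R)
p,R=show(90.7,16.8,.2,110);plan(p,R)
R2=show(-89.3,16.8)[1]; plan(p,R2)"
```

```text
t: 13.53
tcp_pos: [582.0, -202.2, 124.4]
eef_rot: [0.175, -0.006, 0.985, 0.001]
ft_force: [0.0, 0.7, -3.3]
grip_width: 51.2
grasp_force: 64.4
t: 13.78
tcp_pos: [581.9, -202.2, 124.4]
eef_rot: [0.175, -0.006, 0.985, 0.001]
ft_force: [-0.3, 0.2, -3.4]
grip_width: 51.5
grasp_force: 64.4
at [ 581.9 -202.2  124.4] t 13.78 q [-0.46  0.41  1.68  0.23  0.75 -2.18] w 51.5 F [-0.3  0.2 -3.4]
dist 0.9 shift now axes [0.002  0.0001 0.0012] | rot units [ 0.002  0.011 -0.001] (alt +-2pi:  [-11.22 -61.36   7.43] )| shift new axes [0.002  0.0001 0.0012]
at [ 581.9 -202.2  124.4] t 13.78 q [-0.46  0.41  1.68  0.23  0.75 -2.18] w 51.5 F [-0.3  0.2 -3.4]
dist 110.8 shift now axes [2.77e-01 1.00e-04 9.00e-04] | rot units [ 0.002  0.011 -0.001] (alt +-2pi:  [-11.22 -61.36   7.43] )| shift new axes [2.77e-01 1.00e-04 1.20e-03]
at [ 581.9 -202.2  124.4] t 13.78 q [-0.46  0.41  1.68  0.23  0.75 -2.18] w 51.5 F [-0.3  0.2 -3.4]
dist 110.8 shift now axes [2.77e-01 1.00e-04 9.00e-04] | rot units [ 1.7000e-02 -3.0000e-03  3.1415e+01] (alt +-2pi:  [-2.000e-02  0.000e+00 -3.142e+01] )| shift new axes [-2.77e-01 -1.00e-04  1.20e-03]
```

```bash
python3 -m inch '[[0.02,0,0,0,0,0,0.3],[0.05,0,0,0,0,0,0.3],[0.06,0,0,0,0,0,0.3],[0.06,0,0,0,0,0,0.3],[0.06,0,0,0,0,0,0.3],[0.027,0,0,0,0,0,0.3]]' >/dev/null && python3 -m inch '[[0,0,0,0,0,0.98,0.3],[0,0,0,0,0,0.98,0.3],[0,0,0,0,0,0.98,0.3],[0,0,0,0,0,0.98,0.3],[0,0,0,0,0,0.98,0.3],[0,0,0,0,0,0.98,0.3],[0,0,0,0,0,0.98,0.3],[0,0,0,0,0,0.98,0.3]]' >/dev/null && python3 -m inch '[[0,0,0,0,0,0.98,0.3],[0,0,0,0,0,0.98,0.3],[0,0,0,0,0,0.98,0.3],[0,0,0,0,0,0.98,0.3],[0,0,0,0,0,0.98,0.3],[0,0,0,0,0,0.98,0.3],[0,0,0,0,0,0.98,0.3],[0,0,0,0,0,0.98,0.3]]' >/dev/null && python3 -m inch '[[0,0,0,0,0,0.98,0.3],[0,0,0,0,0,0.98,0.3],[0,0,0,0,0,0.98,0.3],[0,0,0,0,0,0.98,0.3],[0,0,0,0,0,0.98,0.3],[0,0,0,0,0,0.98,0.3],[0,0,0,0,0,0.98,0.3],[0,0,0,0,0,0.98,0.3]]' >/dev/null && python3 -m inch '[[0,0,0,0,0,0.98,0.3],[0,0,0,0,0,0.98,0.3],[0,0,0,0,0,0.98,0.3],[0,0,0,0,0,0.98,0.3],[0,0,0,0,0,0.98,0.3],[0,0,0,0,0,0.98,0.3],[0,0,0,0,0,0.98,0.3],[0,0,0,0,0,0.98,0.3]]' && python3 -c "
from plan import *
p,R=show(-89.3,16.8,.2,30); plan(p,R)
p,R=show(-89.3,16.8,.2,0); plan(p,R)"
```

```text
t: 16.95
tcp_pos: [477.4, -203.4, 86.2]
eef_rot: [-0.001, 0.985, 0.006, 0.175]
ft_force: [0.4, -0.1, -4.2]
grip_width: 51.0
grasp_force: 64.4
at [ 477.4 -203.4   86.2] t 16.95 q [-0.56  0.28  1.96  0.33  0.62  0.75] w 51.0 F [ 0.4 -0.1 -4.2]
dist 80.1 shift now axes [2.002e-01 2.000e-04 1.400e-03] | rot units [-0.    -0.012  0.006] (alt +-2pi:  [  0.67  56.27 -27.92] )| shift new axes [2.002e-01 1.000e-04 1.100e-03]
at [ 477.4 -203.4   86.2] t 16.95 q [-0.56  0.28  1.96  0.33  0.62  0.75] w 51.0 F [ 0.4 -0.1 -4.2]
dist 110.1 shift now axes [2.752e-01 2.000e-04 1.400e-03] | rot units [-0.    -0.012  0.006] (alt +-2pi:  [  0.67  56.27 -27.92] )| shift new axes [2.752e-01 1.000e-04 1.100e-03]
```

```bash
python3 -m inch '[[0.03,0,0,0,0,0,0.3],[0.06,0,0,0,0,0,0.3],[0.06,0,0,0,0,0,0.3],[0.05,0,0,0,0,0,0.3],[0.035,0,0,0,0,0,0.3],[0.02,0,0.001,0,0,0,0.3],[0.012,0,0,0,0,0,0.3],[0.006,0,0,0,0,0,0.3]]' && python3 -m inch '[[0,0,0,0,0,0,0.3],[0,0,0,0,0,0,0.3],[0,0,0,0,0,0,0.3]]' && python3 -c "
from plan import *
p,R=show(-89.3,16.8,.2,0); plan(p,R)"
```

```text
t: 17.62
tcp_pos: [580.4, -201.6, 123.2]
eef_rot: [-0.001, 0.985, 0.009, 0.174]
ft_force: [1.0, 1.0, -4.7]
grip_width: 51.2
grasp_force: 64.4
t: 17.87
tcp_pos: [580.0, -201.7, 123.2]
eef_rot: [-0.001, 0.985, 0.009, 0.174]
ft_force: [-0.5, 0.2, -3.6]
grip_width: 51.4
grasp_force: 64.4
at [ 580.  -201.7  123.2] t 17.87 q [-0.46  0.4   1.69  0.23  0.75  0.95] w 51.4 F [-0.5  0.2 -3.6]
dist 1.2 shift now axes [0.0027 0.0013 0.    ] | rot units [-0.003 -0.005  0.05 ] (alt +-2pi:  [  4.01   6.62 -62.3 ] )| shift new axes [0.0027 0.0013 0.    ]
```

```bash
python3 -m inch '[[0.002,0.001,0,0,0,0.04,0.3],[0,0,0,0,0,0,0.3],[0,0,0,0,0,0,0.3],[0,0,0,0,0,0,0.3],[0,0,0,0,0,0,0.3],[0,0,0,0,0,0,0.3],[0,0,0,0,0,0,0.3],[0,0,0,0,0,0,0.3]]' && python3 -m inch '[[0,0,0,0,0,0,0.3],[0,0,0,0,0,0,0.3],[0,0,0,0,0,0,0.3]]'; python3 -c "
from plan import *
from workcell import vision
import cv2
p,R=show(-89.3,16.8,.2,0); plan(p,R)
p,_=show(-89.3,16.8,.2,130);plan(p,R)
R2=Rt(-89.3,0); print(R2.T@(np.array([477,300,150])-p)/400,p); plan(p,R2)
d=vision.get_image('scene'); cv2.imwrite('pics/s2.png',cv2.resize(d['image'][130:280,130:330],(800,600),interpolation=cv2.INTER_CUBIC))"
```

```text
t: 18.53
tcp_pos: [581.3, -202.0, 123.8]
eef_rot: [-0.001, 0.985, 0.007, 0.175]
ft_force: [-0.1, 1.0, -3.4]
grip_width: 51.5
grasp_force: 64.4
t: 18.78
tcp_pos: [581.3, -202.0, 123.8]
eef_rot: [-0.001, 0.985, 0.007, 0.175]
ft_force: [0.7, -1.1, -3.5]
grip_width: 51.2
grasp_force: 64.4
at [ 581.3 -202.   123.8] t 18.78 q [-0.46  0.41  1.68  0.23  0.75  0.96] w 51.2 F [ 0.7 -1.1 -3.5]
dist 0.4 shift now axes [-0.001   0.0003  0.0002] | rot units [-0.001 -0.011  0.015] (alt +-2pi:  [  4.14  38.5  -49.46] )| shift new axes [-0.001   0.0003  0.0002]
at [ 581.3 -202.   123.8] t 18.78 q [-0.46  0.41  1.68  0.23  0.75  0.96] w 51.2 F [ 0.7 -1.1 -3.5]
dist 130.4 shift now axes [-3.26e-01 -2.00e-04 -1.00e-04] | rot units [-0.001 -0.011  0.015] (alt +-2pi:  [  4.14  38.5  -49.46] )| shift new axes [-3.26e-01  3.00e-04  2.00e-04]
[ 0.06068478 -1.25852961 -0.17753623] [ 458.87808274 -203.67083021   78.98550782]
at [ 581.3 -202.   123.8] t 18.78 q [-0.46  0.41  1.68  0.23  0.75  0.96] w 51.2 F [ 0.7 -1.1 -3.5]
dist 130.4 shift now axes [-3.26e-01 -2.00e-04 -1.00e-04] | rot units [ 1.000e-03 -3.511e+00  1.500e-02] (alt +-2pi:  [-2.000e-02  5.932e+01 -2.500e-01] )| shift new axes [-3.062e-01  3.000e-04  1.120e-01]
```

View pics/s2.png

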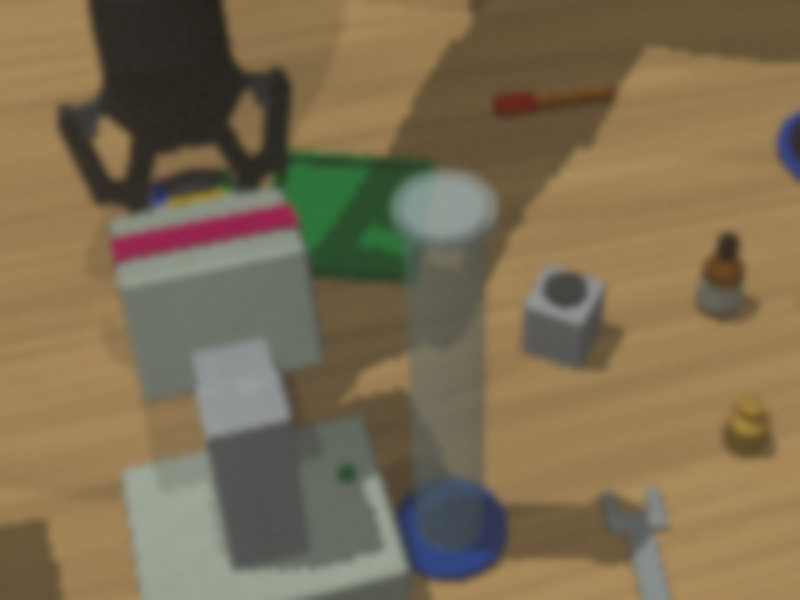

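The scene view shows the yellow bar (200,195) next to the reader's head, bystanders undisturbed. Retreat and go to the pad.

```bash
python3 -m inch '[[-0.02,0,0,0,0,0,0.3],[-0.05,0,0,0,0,0,0.3],[-0.06,0,0,0,0,0,0.3],[-0.07,0,0,0,0,0,0.3],[-0.07,0,0,0,0,0,0.3],[-0.055,0,0,0,0,0,0.3]]' >/dev/null && python3 -m inch '[[0,0,0,0,-0.87,0,0.3],[0,0,0,0,-0.88,0,0.3],[0,0,0,0,-0.88,0,0.3],[0,0,0,0,-0.88,0,0.3]]' > /dev/null && python3 -m inch '[[0.004,-0.06,-0.04,0,0,0,0.3],[0.004,-0.08,-0.03,0,0,0,0.3],[0.004,-0.08,-0.03,0,0,0,0.3],[0.004,-0.08,-0.03,0,0,0,0.3],[0.004,-0.08,-0.02,0,0,0,0.3],[0.004,-0.08,-0.02,0,0,0,0.3],[0.004,-0.08,-0.008,0,0,0,0.3],[0.004,-0.08,0,0,0,0,0.3]]' >/dev/null && python3 -m inch '[[0.004,-0.08,0,0,0,0,0.3],[0.004,-0.08,0,0,0,0,0.3],[0.004,-0.08,0,0,0,0,0.3],[0.004,-0.08,0,0,0,0,0.3],[0.004,-0.08,0,0,0,0,0.3],[0.004,-0.08,0,0,0,0,0.3],[0.004,-0.08,0,0,0,0,0.3],[0,0,0,0,0,0,0.3]]'; python3 plan.py 477.5 300.5 30 -89.3 0
```

```text
t: 21.0
tcp_pos: [476.2, 272.7, 149.9]
eef_rot: [-0.001, 1.0, 0.009, 0.0]
ft_force: [0.4, -0.0, -3.3]
grip_width: 51.5
grasp_force: 65.2
at [476.2 272.7 149.9] t 21.0 q [0.45 0.38 1.62 0.   1.15 2.01] w 51.5 F [ 0.4 -0.  -3.3]
dist 123.1 shift now axes [ 0.0044 -0.069   0.2998] | rot units [-0.013 -0.005  0.048] (alt +-2pi:  [ 15.96   6.22 -60.4 ] )| shift new axes [ 0.0042 -0.0694  0.2997]
```

```bash
python3 -m inch '[[0.002,-0.03,0.04,0,0,0.02,0.3],[0.002,-0.03,0.06,0,0,0.02,0.3],[0,-0.009,0.06,0,0,0,0.3],[0,0,0.06,0,0,0,0.3],[0,0,0.05,0,0,0,0.3],[0,0,0.03,0,0,0,0.3],[0,0,0.012,0,0,0,0.3],[0,0,0,0,0,0,0.3]]' && python3 -m inch '[[0,0,0.002,0,0,0,0.3],[0,0,0.002,0,0,0,0.3],[0,0,0,0,0,0,0.3]]'
```

```text
t: 21.67
tcp_pos: [477.9, 295.8, 24.8]
eef_rot: [0.0, 1.0, 0.005, -0.0]
ft_force: [-0.2, -0.3, -3.7]
grip_width: 51.4
grasp_force: 65.5
t: 21.92
tcp_pos: [478.5, 296.4, 24.6]
eef_rot: [-0.0, 1.0, 0.005, 0.001]
ft_force: [0.4, 0.2, -3.5]
grip_width: 51.5
grasp_force: 65.5
```

```bash
python3 -m inch '[[0,0,0.002,0,0,0,0.3],[0,0,0.002,0,0,0,0.3],[0,0,0,0,0,0,0.3]]' && python3 -m inch '[[0,0,0.002,0,0,0,0.3],[0,0,0,0,0,0,0.3],[0,0,0,0,0,0,0.3]]'
```

```text
t: 22.17
tcp_pos: [478.4, 296.4, 23.2]
eef_rot: [-0.0, 1.0, 0.005, 0.001]
ft_force: [-3.0, -2.2, 6.5]
grip_width: 51.2
grasp_force: 66.2
t: 22.42
tcp_pos: [478.5, 296.4, 23.1]
eef_rot: [-0.0, 1.0, 0.005, 0.001]
ft_force: [-7.5, -3.3, 16.3]
grip_width: 51.4
grasp_force: 67.6
```

```bash
python3 -m inch '[[0,0,0,0,0,0,0.5],[0,0,0,0,0,0,0.7],[0,0,0,0,0,0,0.8],[0,0,0,0,0,0,0.8],[0,0,0,0,0,0,0.8],[0,0,-0.02,0,0,0,0.8],[0,0,-0.05,0,0,0,0.8]]' && python3 -m inch '[[0,0,-0.08,0,0,0,0.8],[0,0,-0.08,0,0,0,0.8],[0,0.001,-0.06,0,0,0,0.8],[0,0,0,0,0,0,0.8],[0,0,0,0,0,0,0.8],[0,0,0,0,0,0,0.8]]' && python3 - <<'E'
from look import *
w,R,x=wrist("w6"); print(x); bars(w,[478,298],68)
E
```

```text
t: 23.0
tcp_pos: [477.0, 295.6, 47.8]
eef_rot: [0.001, 1.0, 0.005, -0.002]
ft_force: [0.1, -0.4, 1.1]
grip_width: 68.5
grasp_force: 0.0
t: 23.5
tcp_pos: [477.8, 295.7, 137.0]
eef_rot: [0.0, 1.0, 0.005, -0.0]
ft_force: [-0.3, 0.5, -0.3]
grip_width: 68.2
grasp_force: 0.0
[477.81259768 295.66357685 136.95197196]
top z 68.56173347064377
magenta 291 [458.1 296.9]
yellow 475 [497.6 296.8]
blue 366 [478.3 277.1]
green 360 [478.2 316.3]
yaw 179.88 -179.91 len 39.6 39.2 ctr [477.8 296.8] [478.3 296.7]
```

```bash
python3 -m inch '[[0,0,0,0,0,-0.97,0.8],[0,0,0,0,0,-0.97,0.8],[0,0,0,0,0,-0.98,0.8],[0,0,0,0,0,-0.98,0.8],[0,0,0,0,0,-0.98,0.8],[0,0,0,0,0,-0.98,0.8],[0,0,0,0,0,-0.98,0.8],[0,0,0,0,0,-0.98,0.8]]' >/dev/null && python3 -m inch '[[0,0,0,0,0,-0.97,0.8],[0,0,0,0,0,-0.97,0.8],[0,0,0,0,0,-0.98,0.8],[0,0,0,0,0,-0.98,0.8],[0,0,0,0,0,-0.98,0.8],[0,0,0,0,0,-0.98,0.8],[0,0,0,0,0,-0.98,0.8],[0,0,0,0,0,-0.97,0.8]]' >/dev/null && python3 -m inch '[[0,0,0,0,0,0,0.8],[0,0,0,0,0,0,0.8]]'; python3 plan.py 478.1 296.7 22 0 0
```

```text
t: 25.05
tcp_pos: [477.8, 295.7, 136.4]
eef_rot: [-0.0, 0.708, 0.707, -0.001]
ft_force: [-0.1, 0.2, 0.2]
grip_width: 68.2
grasp_force: 0.0
at [477.8 295.7 136.4] t 25.05 q [ 0.49  0.42  1.59 -0.    1.13  0.49] w 68.2 F [-0.1  0.2  0.2]
dist 114.4 shift now axes [0.0029 0.0011 0.286 ] | rot units [-0.013  0.011 -0.012] (alt +-2pi:  [ 40.5  -33.01  34.86] )| shift new axes [0.0026 0.0007 0.286 ]
```

```bash
python3 -m inch '[[0.002,0.001,0.04,0,0,0,0.8],[0.001,0,0.06,0,0,0,0.8],[0,0,0.06,0,0,0,0.8],[0,0,0.06,0,0,0,0.8],[0,0,0.04,0,0,0,0.8],[0,0,0.018,0,0,0,0.8],[0,0,0.006,0,0,0,0.8],[0,0,0,0,0,0,0.8]]' && python3 -m inch '[[0,0,0,0,0,0,0.5],[0,0,0,0,0,0,0.4],[0,0,0,0,0,0,0.4],[0,0,0,0,0,0,0.3],[0,0,0,0,0,0,0.3],[0,0,0,0,0,0,0.3]]' && python3 -m inch '[[0,0,-0.03,0,0,0,0.3],[0,0,-0.06,0,0,0,0.3],[0,0,-0.08,0,0,0,0.3],[0,0,-0.08,0,0,0,0.3],[0,0,-0.05,0,0,0,0.3],[0,0,0,0,0,0,0.3],[0,0,0,0,0,0,0.3]]' && python3 - <<'E'
from look import *
w,R,x=wrist("w7"); print(x); bars(w,x[:2],x[2]+45)
plan([450,0,200],Rt(90.7,20.05)); plan([450,0,200],Rt(0,0))
E
```

```text
t: 25.72
tcp_pos: [478.5, 297.0, 23.6]
eef_rot: [0.0, 0.707, 0.707, -0.0]
ft_force: [-0.3, -0.6, 0.3]
grip_width: 68.2
grasp_force: 0.0
t: 26.22
tcp_pos: [479.0, 297.4, 25.0]
eef_rot: [0.0, 0.707, 0.708, 0.001]
ft_force: [-1.2, 0.2, 7.1]
grip_width: 51.5
grasp_force: 64.0
t: 26.8
tcp_pos: [478.5, 297.0, 144.4]
eef_rot: [0.0, 0.706, 0.708, 0.001]
ft_force: [-0.5, -0.9, -4.4]
grip_width: 51.5
grasp_force: 64.0
[478.53342507 297.02521527 144.41799014]
top z 188.39200706926317
magenta 1245 [459.8 298.3]
yellow 1332 [498.4 298.6]
blue 80 [475.8 281. ]
green 1505 [479.  316.8]
yaw -179.66 -185.11 len 38.6 35.9 ctr [479.1 298.5] [477.4 298.9]
at [478.  296.7 142.9] t 26.85 q [ 0.49  0.41  1.58 -0.    1.15  0.49] w 51.1 F [ 0.1 -0.5 -4. ]
dist 303.5 shift now axes [-0.7418 -0.0714 -0.142 ] | rot units [ -2.778  -2.735 -15.634] (alt +-2pi:  [ 8.05  7.93 45.33] )| shift new axes [ 0.0253 -0.7409 -0.1611]
at [478.  296.7 142.9] t 26.85 q [ 0.49  0.41  1.58 -0.    1.15  0.49] w 51.1 F [ 0.1 -0.5 -4. ]
dist 303.5 shift now axes [-0.7418 -0.0714 -0.142 ] | rot units [-0.009  0.009  0.017] (alt +-2pi:  [ 25.43 -25.86 -51.28] )| shift new axes [-0.7418 -0.07   -0.1427]
```

```bash
python3 -m inch '[[-0.06,-0.006,-0.014,0,0,0,0.3],[-0.08,-0.007,-0.016,0,0,0,0.3],[-0.08,-0.007,-0.016,0,0,0,0.3],[-0.08,-0.007,-0.016,0,0,0,0.3],[-0.08,-0.007,-0.016,0,0,0,0.3],[-0.08,-0.008,-0.016,0,0,0,0.3],[-0.08,-0.008,-0.016,0,0,0,0.3],[-0.08,-0.008,-0.016,0,0,0,0.3]]' >/dev/null && python3 -m inch '[[-0.07,-0.007,-0.01,0,0,0,0.3],[-0.05,-0.006,-0.006,0,0,0,0.3]]' >/dev/null && python3 -m inch '[[0,0,0,-0.163,-0.161,-0.92,0.3],[0,0,0,-0.163,-0.161,-0.92,0.3],[0,0,0,-0.163,-0.161,-0.92,0.3],[0,0,0,-0.163,-0.161,-0.92,0.3],[0,0,0,-0.163,-0.161,-0.92,0.3],[0,0,0,-0.163,-0.161,-0.92,0.3],[0,0,0,-0.163,-0.161,-0.92,0.3],[0,0,0,-0.163,-0.161,-0.92,0.3]]' >/dev/null && python3 -m inch '[[0,0,0,-0.163,-0.161,-0.92,0.3],[0,0,0,-0.163,-0.161,-0.92,0.3],[0,0,0,-0.163,-0.161,-0.92,0.3],[0,0,0,-0.163,-0.161,-0.92,0.3],[0,0,0,-0.163,-0.161,-0.92,0.3],[0,0,0,-0.163,-0.161,-0.92,0.3],[0,0,0,-0.163,-0.161,-0.92,0.3],[0,0,0,-0.163,-0.161,-0.92,0.3]]' >/dev/null && python3 -m inch '[[0,0,0,-0.163,-0.161,-0.92,0.3],[0,0,0,0,0,0,0.3]]'; python3 -c "
from plan import *
p,R=show(90.7,18.3,.4,50); plan(p,R)"
```

```text
t: 29.18
tcp_pos: [449.5, 0.9, 198.7]
eef_rot: [0.173, -0.008, 0.985, 0.001]
ft_force: [-0.4, 0.5, -4.3]
grip_width: 51.2
grasp_force: 64.0
at [449.5   0.9 198.7] t 29.18 q [-0.1  -0.07  2.05  0.05  0.82 -1.72] w 51.2 F [-0.4  0.5 -4.3]
dist 238.4 shift now axes [-0.1133 -0.5124  0.2824] | rot units [ 0.01  -0.024  0.046] (alt +-2pi:  [-11.41  28.83 -54.59] )| shift new axes [-0.115  -0.5116  0.2832]
```

```bash
python3 -m inch '[[-0.014,-0.06,0.033,0,0,0.01,0.3],[-0.014,-0.066,0.036,0,0,0.01,0.3],[-0.014,-0.066,0.036,0,0,0.01,0.3],[-0.014,-0.066,0.037,0,0,0.01,0.3],[-0.014,-0.066,0.037,0,0,0,0.3],[-0.014,-0.066,0.037,0,0,0,0.3],[-0.015,-0.066,0.036,0,0,0,0.3],[-0.015,-0.056,0.03,0,0,0,0.3]]' >/dev/null && python3 -m inch '[[-0.02,0,0,0,0,0,0.3],[-0.02,0,0,0,0,0,0.3],[-0.02,0,0,0,0,0,0.3],[0,0,0,0,0,0,0.3],[0,0,0,0,0,0,0.3],[0,0,0,0,0,0,0.3]]' && python3 -c "
from look import *
p,R=show(90.7,18.3,.4,0); plan(p,R)
w,R,x=wrist('w8'); 
im=w['image']; hsv=cv2.cvtColor(im,cv2.COLOR_BGR2HSV).astype(int);H,S,V=[hsv[...,i] for i in range(3)]
P=(cloud(w)-x)@R
ok=(np.hypot(P[...,0],P[...,1])<38)&(abs(P[...,2]+44)<4); print('top',np.nanmedian(P[...,2][ok]))
for n,h in dict(magenta=165,yellow=29,blue=117,green=64).items():
    m=ok&(abs(H-h)<14)&(S>110)&(V>40); print(n,m.sum(),P[m].mean(0).round(2) if m.any() else 0)
"
```

```text
t: 30.35
tcp_pos: [556.7, -201.9, 118.5]
eef_rot: [0.174, -0.005, 0.985, 0.002]
ft_force: [-0.1, 0.2, -4.5]
grip_width: 51.1
grasp_force: 64.5
at [ 556.7 -201.9  118.5] t 30.35 q [-0.48  0.37  1.75  0.25  0.72 -2.22] w 51.1 F [-0.1  0.2 -4.5]
dist 25.3 shift now axes [-0.0629 -0.0011  0.0053] | rot units [ 0.004  0.005 -0.03 ] (alt +-2pi:  [ -8.59 -10.46  61.33] )| shift new axes [-0.0629 -0.0013  0.0052]
top -43.41797999748069
magenta 1233 [ -0.24 -19.67 -43.79]
yellow 1279 [ -0.05  19.56 -43.76]
blue 90 [-18.06  -1.31 -43.71]
green 1526 [ 1.821e+01  1.000e-02 -4.373e+01]
```

```bash
python3 -m inch '[[-0.02,0,0.002,0,0,0,0.3],[-0.02,-0.001,0.002,0,0,-0.02,0.3],[-0.013,0,0.001,0,0,0,0.3],[-0.009,0,0,0,0,0,0.3],[0,0,0,0,0,0,0.3],[0,0,0,0,0,0,0.3],[0,0,0,0,0,0,0.3]]' && python3 -c "
from plan import *
p,R=show(90.7,18.4,0,0); plan(p,R)"
```

```text
t: 30.98
tcp_pos: [580.6, -202.8, 124.8]
eef_rot: [0.174, -0.005, 0.985, 0.001]
ft_force: [0.1, -0.1, -3.3]
grip_width: 51.2
grasp_force: 64.6
at [ 580.6 -202.8  124.8] t 30.98 q [-0.46  0.4   1.68  0.23  0.75 -2.18] w 51.2 F [ 0.1 -0.1 -3.3]
dist 0.7 shift now axes [-0.0004  0.0016 -0.0007] | rot units [ 0.002  0.002 -0.015] (alt +-2pi:  [-10.24  -7.09  61.57] )| shift new axes [-0.0004  0.0016 -0.0007]
```

Within 0.7 mm. Hold, back off, and turn half a turn.

```bash
python3 -m inch '[[0,0.001,0,0,0,0,0.3],[0,0,0,0,0,0,0.3],[0,0,0,0,0,0,0.3],[0,0,0,0,0,0,0.3],[0,0,0,0,0,0,0.3],[0,0,0,0,0,0,0.3],[0,0,0,0,0,0,0.3],[0,0,0,0,0,0,0.3]]' && python3 -m inch '[[0,0,0,0,0,0,0.3],[0,0,0,0,0,0,0.3],[0,0,0,0,0,0,0.3]]' && python3 -m inch '[[0.02,0,0,0,0,0,0.3],[0.05,0,0,0,0,0,0.3],[0.06,0,0,0,0,0,0.3],[0.06,0,0,0,0,0,0.3],[0.06,0,0,0,0,0,0.3],[0.025,0,0,0,0,0,0.3]]' >/dev/null && python3 -m inch '[[0,0,0,0,0,0.98,0.3],[0,0,0,0,0,0.98,0.3],[0,0,0,0,0,0.98,0.3],[0,0,0,0,0,0.98,0.3],[0,0,0,0,0,0.98,0.3],[0,0,0,0,0,0.98,0.3],[0,0,0,0,0,0.98,0.3],[0,0,0,0,0,0.98,0.3]]' >/dev/null && python3 -m inch '[[0,0,0,0,0,0.98,0.3],[0,0,0,0,0,0.98,0.3],[0,0,0,0,0,0.98,0.3],[0,0,0,0,0,0.98,0.3],[0,0,0,0,0,0.98,0.3],[0,0,0,0,0,0.98,0.3],[0,0,0,0,0,0.98,0.3],[0,0,0,0,0,0.98,0.3]]' >/dev/null && python3 -m inch '[[0,0,0,0,0,0.98,0.3],[0,0,0,0,0,0.98,0.3],[0,0,0,0,0,0.98,0.3],[0,0,0,0,0,0.98,0.3],[0,0,0,0,0,0.98,0.3],[0,0,0,0,0,0.98,0.3],[0,0,0,0,0,0.98,0.3],[0,0,0,0,0,0.98,0.3]]' >/dev/null && python3 -m inch '[[0,0,0,0,0,0.98,0.3],[0,0,0,0,0,0.98,0.3],[0,0,0,0,0,0.98,0.3],[0,0,0,0,0,0.98,0.3],[0,0,0,0,0,0.98,0.3],[0,0,0,0,0,0.98,0.3],[0,0,0,0,0,0.98,0.3],[0,0,0,0,0,0.98,0.3]]' && python3 -c "
from plan import *
p,R=show(-89.3,18.4,0,0); plan(p,R)"
```

```text
t: 31.65
tcp_pos: [580.8, -202.5, 125.0]
eef_rot: [0.174, -0.005, 0.985, 0.001]
ft_force: [0.1, 0.9, -4.5]
grip_width: 51.2
grasp_force: 64.6
t: 31.9
tcp_pos: [580.8, -202.5, 125.0]
eef_rot: [0.174, -0.005, 0.985, 0.001]
ft_force: [-0.3, -0.1, -4.3]
grip_width: 51.8
grasp_force: 64.6
t: 35.07
tcp_pos: [477.5, -203.7, 87.4]
eef_rot: [-0.001, 0.985, 0.006, 0.175]
ft_force: [-0.0, -0.1, -3.7]
grip_width: 51.2
grasp_force: 64.5
at [ 477.5 -203.7   87.4] t 35.07 q [-0.56  0.28  1.96  0.33  0.62  0.76] w 51.2 F [-0.  -0.1 -3.7]
dist 109.8 shift now axes [ 2.745e-01 -8.000e-04  1.000e-04] | rot units [ 0.003 -0.011 -0.006] (alt +-2pi:  [-12.92  52.31  32.29] )| shift new axes [ 2.745e-01 -6.000e-04 -2.000e-04]
```

```bash
python3 -m inch '[[0.03,0,0,0,0,0,0.3],[0.06,0,0,0,0,0,0.3],[0.06,0,0,0,0,0,0.3],[0.05,0,0,0,0,0,0.3],[0.035,0,0,0,0,0,0.3],[0.02,0,0,0,0,0.02,0.3],[0.012,0,0,0,0,0.02,0.3],[0.007,0,0,0,0,0,0.3]]' && python3 -m inch '[[0,0,0,0,0,0,0.3],[0,0,0,0,0,0,0.3],[0,0,0,0,0,0,0.3]]' && python3 -c "
from plan import *
p,R=show(-89.3,18.4,0,0); plan(p,R)"
```

```text
t: 35.73
tcp_pos: [580.4, -201.8, 124.7]
eef_rot: [-0.001, 0.985, 0.006, 0.174]
ft_force: [0.9, 0.4, -3.8]
grip_width: 51.3
grasp_force: 64.6
t: 35.98
tcp_pos: [579.8, -202.0, 124.6]
eef_rot: [-0.001, 0.985, 0.006, 0.174]
ft_force: [-0.2, -0.3, -3.7]
grip_width: 51.3
grasp_force: 64.6
at [ 579.8 -202.   124.6] t 35.98 q [-0.46  0.4   1.69  0.23  0.75  0.96] w 51.3 F [-0.2 -0.3 -3.7]
dist 1.0 shift now axes [ 0.0023  0.0006 -0.0006] | rot units [-0.002 -0.    -0.002] (alt +-2pi:  [44.68 10.61 42.88] )| shift new axes [ 0.0023  0.0006 -0.0006]
```

```bash
python3 -m inch '[[0.002,0,0,0,0,0,0.3],[0,0,0,0,0,0,0.3],[0,0,0,0,0,0,0.3],[0,0,0,0,0,0,0.3],[0,0,0,0,0,0,0.3],[0,0,0,0,0,0,0.3],[0,0,0,0,0,0,0.3],[0,0,0,0,0,0,0.3]]' && python3 -m inch '[[0,0,0,0,0,0,0.3],[0,0,0,0,0,0,0.3],[0,0,0,0,0,0,0.3]]' && python3 -m inch '[[-0.02,0,0,0,0,0,0.3],[-0.05,0,0,0,0,0,0.3],[-0.06,0,0,0,0,0,0.3],[-0.07,0,0,0,0,0,0.3],[-0.07,0,0,0,0,0,0.3],[-0.055,0,0,0,0,0,0.3]]' >/dev/null && python3 -m inch '[[0,0,0,0,-0.87,0,0.3],[0,0,0,0,-0.88,0,0.3],[0,0,0,0,-0.88,0,0.3],[0,0,0,0,-0.88,0,0.3],[0,0,-0.03,0,0,0,0.3],[0,0,-0.03,0,0,0,0.3]]' && python3 plan.py 449.3 -95.2 100 -89.3 0
```

```text
t: 36.65
tcp_pos: [581.2, -201.9, 125.2]
eef_rot: [-0.001, 0.985, 0.006, 0.174]
ft_force: [0.3, 0.3, -2.7]
grip_width: 51.5
grasp_force: 64.6
t: 36.9
tcp_pos: [581.1, -201.9, 125.2]
eef_rot: [-0.001, 0.985, 0.006, 0.174]
ft_force: [0.3, -0.8, -3.0]
grip_width: 51.6
grasp_force: 64.6
t: 37.9
tcp_pos: [458.9, -203.0, 104.1]
eef_rot: [-0.0, 1.0, 0.007, -0.001]
ft_force: [-0.3, -0.6, -3.6]
grip_width: 51.3
grasp_force: 64.5
at [ 458.9 -203.   104.1] t 37.9 q [-0.49  0.34  1.78 -0.    1.02  1.07] w 51.3 F [-0.3 -0.6 -3.6]
dist 108.3 shift now axes [-0.0205 -0.2698  0.0105] | rot units [-0.009  0.022  0.01 ] (alt +-2pi:  [ 22.45 -53.22 -24.67] )| shift new axes [-0.0207 -0.2698  0.0102]
```

```bash
python3 -m inch '[[-0.004,-0.05,0,0,0,0,0.3],[-0.004,-0.06,0,0,0,0,0.3],[-0.004,-0.06,0,0,0,0,0.3],[-0.004,-0.06,0.005,0,0,0,0.3],[-0.004,-0.04,0.005,0,0,0,0.3],[0,0,0.04,0,0,0,0.3],[0,0,0.05,0,0,0,0.3],[0,0,0.04,0,0,0,0.3]]' >/dev/null && python3 -m inch '[[0,0,0.03,0,0,0,0.3],[0,0,0.02,0,0,0,0.3],[0,0,0,0,0,0,0.3],[0,0,0,0,0,0,0.3]]'; python3 plan.py 449.3 -95.2 23.4 -89.3 0
```

```text
t: 38.9
tcp_pos: [449.6, -95.6, 28.7]
eef_rot: [-0.0, 1.0, 0.006, -0.0]
ft_force: [0.3, -0.6, -3.4]
grip_width: 51.0
grasp_force: 64.8
at [449.6 -95.6  28.7] t 38.9 q [-0.29  0.4   1.94  0.    0.81  1.27] w 51.0 F [ 0.3 -0.6 -3.4]
dist 5.3 shift now axes [-0.0008 -0.0009  0.0132] | rot units [-0.002  0.005  0.   ] (alt +-2pi:  [ 19.59 -59.58  -3.62] )| shift new axes [-0.0008 -0.0009  0.0132]
```

```bash
python3 -m inch '[[0,0,0.004,0,0,0,0.3],[0,0,0.003,0,0,0,0.3],[0,0,0.002,0,0,0,0.3],[0,0,0.002,0,0,0,0.3],[0,0,0,0,0,0,0.3],[0,0,0,0,0,0,0.3]]' && python3 -m inch '[[0,0,0.002,0,0,0,0.3],[0,0,0,0,0,0,0.3],[0,0,0,0,0,0,0.3]]'
```

```text
t: 39.4
tcp_pos: [449.8, -95.5, 24.2]
eef_rot: [-0.0, 1.0, 0.006, -0.0]
ft_force: [0.4, -0.9, -4.4]
grip_width: 51.3
grasp_force: 64.8
t: 39.65
tcp_pos: [449.8, -95.5, 24.0]
eef_rot: [0.0, 1.0, 0.006, -0.0]
ft_force: [-5.6, 1.5, 8.0]
grip_width: 51.6
grasp_force: 66.0
```

Contact on the tray floor. Release, rise and check.

```bash
python3 -m inch '[[0,0,0,0,0,0,0.5],[0,0,0,0,0,0,0.7],[0,0,0,0,0,0,0.78],[0,0,0,0,0,0,0.78],[0,0,0,0,0,0,0.78],[0,0,-0.02,0,0,0,0.78],[0,0,-0.05,0,0,0,0.78],[0,0,-0.08,0,0,0,0.78]]' && python3 -m inch '[[0,0,-0.08,0,0,0,0.78],[0,0,-0.08,0,0,0,0.78],[0,0,-0.08,0,0,0,0.78],[0,0,-0.06,0,0,0,0.78],[0,0,0,0,0,0,0.78],[0,0,0,0,0,0,0.78]]' && python3 - <<'E'
from look import *
w,R,x=wrist("w9"); bars(w,[449.6,-95.5],67)
d=vision.get_image("scene"); cv2.imwrite("pics/s3.png",cv2.resize(d["image"],(800,600),interpolation=cv2.INTER_CUBIC))
a=load("scene0")["image"].astype(int); D=abs(d["image"].astype(int)-a).sum(2); print(D[190:290,255:330].mean())
E
```

```text
t: 40.32
tcp_pos: [448.4, -95.1, 82.6]
eef_rot: [-0.001, 1.0, 0.006, -0.002]
ft_force: [-0.3, 0.5, 0.3]
grip_width: 67.0
grasp_force: 0.0
t: 40.82
tcp_pos: [450.1, -95.6, 204.7]
eef_rot: [0.0, 1.0, 0.006, 0.001]
ft_force: [-0.8, -0.5, -0.8]
grip_width: 66.6
grasp_force: 0.0
top z 67.56259936538945
magenta 241 [449.5 -75.6]
yellow 236 [ 450.1 -114.8]
blue 193 [429.6 -95.8]
green 239 [469.3 -95.1]
yaw 90.97 -269.01 len 39.1 39.8 ctr [449.8 -95.2] [449.5 -95.5]
18.834133333333334
```

View pics/s3.png

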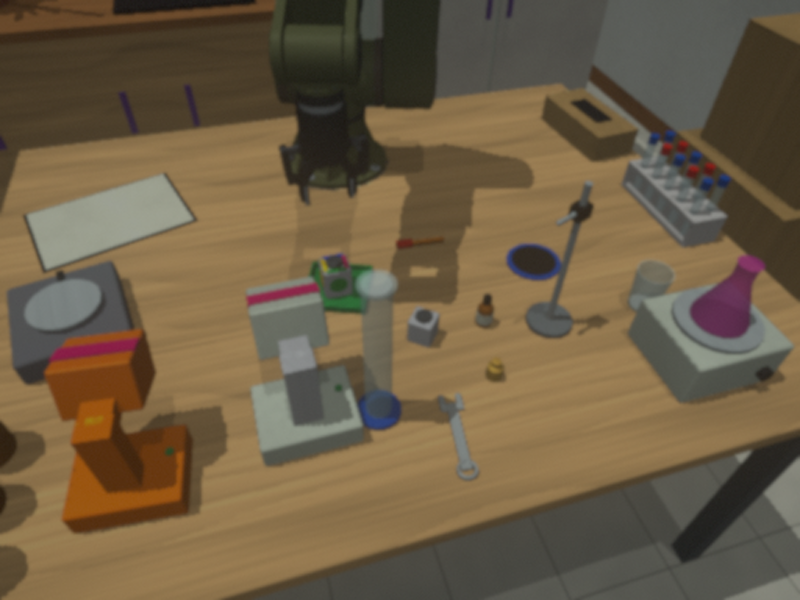

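The view shows the housing upright in the tray at (337,275), everything else where it was, and the gripper clear above it.

```bash
python3 -c "
from workcell import close_job
print(close_job())"
```

```text
the job is handed in; nothing more can be done
None
```

I showed all four sides to the reader in the order asked (magenta, yellow, regrip on the pad, blue, green), left the housing upright in the green tray with nothing else shifted as far as the last camera view shows, and handed the job in at about 41 s; no verdict came back.

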